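# Free the jammed hazelnut and set out the crackers

## Robot

A 6-joint arm with a two-finger parallel gripper is mounted at the origin on a cart in front of the work surface, level with it; the furniture and walls round the work are solid. World frame = base frame: x ahead of the robot, y to its left, z up, the work surface at z = 0. Lengths are in m, angles in rad, forces in N, time in s.
With the tool pointing down it reaches from about 0.225 to 0.875 m from the base axis. Payload 3.4 kg.
Tool frame: the origin (TCP) lies between the finger pads; the fingertips stand 8 mm ahead of it and the grasp point (between the pads) lies 11 mm behind it; z points along the fingers, y is the line along which they close (so a half turn about z gives the same grasp; the last joint's range is limited). The gripper opens to 85 mm and grips with 20 to 120 N. Pads are 22 mm wide; open, the fingers measure 114 mm over their backs; the gripper's body (76 mm by 85 mm) begins 54 mm behind the grasp point. The pads swing forward as they close: fully open they stand 13 mm farther back than shut.
Start: joints at [-1.345, 0.276, 1.505, -0, 1.361, -0.121], TCP at [0.195, -0.541, 0.239] pointing down, gripper open.
Joint ranges: [-2.89, 2.89], [-0.75, 2.08], [0.22, 2.7], [-1.18, 4.32], [0.11, 2.71], [-2.7, 2.7]. Speed limits (rad/s): [2.57, 2.57, 3.14, 3.14, 3.14, 3.14].

## Interface

Orientations are given as a unit quaternion [w, x, y, z].
In Python, from rig import manip gives the robot as it stands.
- The arm moves only by the tool move_arm, never from a script. Its argument "deltas" is a list that holds one entry, the list of rows, each a list of 5 numbers: the shift along the tool's x, y, z normalised to -1 to 1, where 1 is 80 cm, then the turn about the tool's z normalised to -1 to 1, where 1 is 120 degrees, then the closure, from -1 (fully open) to 1 (shut). In form: [[[tx, ty, tz, twist, grip], ...]]. A call has 1 to 12 rows; each row is the pose to reach, as a shift and turn from the pose commanded when the call began, along the tool's axes at that moment; what a row does not reach only later rows make up. A row lasts 1/10 s, in which the tool goes at most 50 mm and 8.59 degrees, less where a joint would pass 70% of its speed; a pose out of reach is approached as far as the arm can. A call with a number of a shift or a turn outside -1 to 1 is refused whole. A call with a gripper value outside its range is refused whole. The fingers move at their own pace and stop on an object; "squeeze" is the grip in N (left out, the last holds). Time passes only in rows, so rows that repeat a pose let the fingers close. It gives the time, the measured TCP pose, the force, the opening and the grip force at its end, in the units of the state.
- manip.get_state(): the state, without advancing time (a new reading comes with each control period).
- manip.get_image(name): name is "scene" or "top" or "wrist"; returns the picture (480x640x3 uint8, red, green, blue); there is no depth.
- manip.camera_params(name): a dict with "fx", "fy", "cx", "cy" (pixels), "R" (3x3) and "t" (3): a world point X has camera coordinates R X + t; the wrist camera has in their place "tool_from_camera" (4x4, takes a point from camera to tool coordinates, whose origin is the TCP and whose axes are the flange's). Camera axes: x right, y down, z forward; pixel columns grow to the right and rows downward; lengths in m; the calibration is good to about 2 mm. A picture is of the moment at which its call begins: read the wrist's pose just before it. camera_params takes no time and is no camera call.
- manip.sign_off(): hands the job in; it is judged then, once.
The state is a dict: "clock": time; "qpos": joint angles; "qd": joint speeds; "effort": joint torques, N m; "position": TCP position; "ee_rot": TCP orientation; "contact_force": force on the tool from outside, world axes, zero at the start; "moment": the same for the moment, N m; "width": finger opening in m; "gripper_force": force on a finger pad.
Only numpy, scipy, OpenCV 4.12 (cv2) and the standard library are available. Lean on these libraries where they do the work, as an engineer would, in place of code of your own. Each camera call takes 0.05 s, during which the arm holds its last target. There are 200 camera calls.

## Task

Get the cheese-board snack ready: take the lid off the small pot and set it, knob up, on the worktop, then hold the bottle mouth-down over the open pot and rock it side to side until the hazelnut jammed in its neck drops into the pot. Put the lid back on the pot, lay the bottle down flat on the worktop again, and stack all the round crackers in one neat pile in the middle of the plate, the largest at the bottom and the smallest on top. Leave the cheese and the candle where they are.

Things in the scene. Friction and masses are not known exactly. Their poses are not given: they have to be found in the camera images.
- bottle: Flat clear-glass bottle, 150 g, lying on its broad side: box body 90 mm long (x), 54 wide (y; grip here), 40 high (z); then a 20 mm shoulder and a narrow neck 52 mm long, 34 x 21 mm outside. Origin: centre of the box body's underside; x points to the mouth, z up as it lies; centre of mass 13 mm ahead of the origin. The nut sits behind two staggered ribs in the neck.
- bottle_mouth (a point): Centre of the bottle's open mouth, 117 mm ahead of its origin and 20 mm up; axes as the bottle's. The bore of the neck is 28 mm wide (y) by 15 mm high (z). With the mouth tipped down 25 degrees the nut rolls, but a rib holds it until the bottle is also rolled some 30 degrees about its long axis, away from that rib's side; so roll to one side, then to the other.
- rib1 (a point): Where the first rib meets the neck's +y wall, 81 mm ahead of the bottle's origin, 20 mm up. The rib stands 13.5 mm into the bore, from floor to roof, 4 mm thick, leaning back 20 degrees towards its tip, so the nut is caught in the corner. The nut passes it when the bottle, mouth down, is rolled with its -y side lower.
- rib2 (a point): Where the second rib, of the same shape, meets the neck's -y wall, 104 mm ahead of the bottle's origin, 20 mm up. The nut passes it, and leaves by the mouth, when the bottle, mouth down, is rolled with its +y side lower.
- nut: Small brown hazelnut, a ball 12 mm in diameter, 10 g; origin at its centre. It begins in the bottle's neck, caught behind the first rib; its position can be read while it is in the bottle.
- pot: Small round white pot, loose, 0.5 kg, 45 mm high, rim 104 mm across outside, walls 4 mm, inner floor 6 mm above the worktop. Origin: centre of its underside, z up.
- lid: Round white lid of the pot, loose, 120 g: a disc 110 mm across, 6 mm thick, under it a plug 82 mm across, 8 mm deep, that drops loosely into the pot's 96 mm mouth; above it a knob 24 mm across. Origin: centre of the plug's underside; the disc's top is 14 mm above it, the knob's grip 18 to 36 mm above it. Seated on the pot its origin is 37 mm above the pot's.
- plate: Round white plate, loose, 0.5 kg, 152 mm across at its rim, which is 13 mm high; flat middle 116 mm across, 7 mm above the worktop. Origin: centre of its underside, z up.
- cracker68: Flat round cracker, 68 mm in diameter, 10 mm thick, 30 g, lying flat on the worktop. Origin: centre of its underside. Three or four crackers of different diameter are there; an absent one has no pose.
- cracker60: Flat round cracker, 60 mm in diameter, 10 mm thick, 30 g, lying flat on the worktop. Origin: centre of its underside. Three or four crackers of different diameter are there; an absent one has no pose.
- cracker52: Flat round cracker, 52 mm in diameter, 10 mm thick, 30 g, lying flat on the worktop. Origin: centre of its underside. Three or four crackers of different diameter are there; an absent one has no pose.
- cracker44: Flat round cracker, 44 mm in diameter, 10 mm thick, 30 g, lying flat on the worktop. Origin: centre of its underside. Three or four crackers of different diameter are there; an absent one has no pose.
- cheese: Long piece of hard cheese, 63 x 168 x 49 mm, a bystander. Origin: centre of its underside.
- candle: Red candle tumbler, 79 mm across, 75 mm high, a bystander. Origin: centre of its underside.
There are look-alikes about, which are no part of the job. Leave any black or pink look-alike of the cracker68 alone.

How it is judged:
On the way, in this order (a step that is already met when the one before it is completed fails the run):
1. the lid is off the pot and lies knob up on the worktop beside it (horizontal distance between lid and pot above 0.08 m and height (world z) of lid below 0.01 m and angle between lid's own z axis and vertical below 0.12 rad), for 0.2 s.
2. the nut lies in the open pot (horizontal distance between nut and pot below 0.048 m and z of nut in the frame of pot between 0 and 0.035 m and horizontal distance between lid and pot above 0.07 m), for 0.2 s.
At the end, for the whole second after the job is handed in: The nut lies in the pot; the lid sits level on the pot (within 10 mm of its centre); the bottle lies level on a broad side on the worktop; all crackers present lie flat, in one pile on the plate, each within 12 mm of the plate's centre, every larger one below every smaller one; nothing moves (horizontal distance between nut and pot below 0.048 m and z of nut in the frame of pot between 0 and 0.035 m and horizontal distance between lid and pot below 0.01 m and z of lid in the frame of pot between 0.03 and 0.041 m and angle between each of lid, pot, plate's own z axis and vertical below 0.1 rad and horizontal distance between each of cracker68, cracker60, cracker52, cracker44 and plate below 0.012 m and angle between each of cracker68, cracker60, cracker52, cracker44's own z axis and vertical below 0.12 rad and z of cracker68 in the frame of plate between 0.004 and 0.045 m and linear speed of each of cracker68, cracker60, cracker52, cracker44, bottle, lid below 0.03 m/s and z of cracker60 in the frame of plate between 0.004 and 0.045 m and z of cracker52 in the frame of plate between 0.004 and 0.045 m and z of cracker44 in the frame of plate between 0.004 and 0.045 m and z of each of cracker60, cracker52, cracker44 in the frame of cracker68 above 0.006 m and z of each of cracker52, cracker44 in the frame of cracker60 above 0.006 m and z of cracker44 in the frame of cracker52 above 0.006 m and angle between the z axis of bottle and the z axis of plate, either way round below 0.15 rad and height (world z) of bottle below 0.045 m); the robot touches nothing.
It fails at once if the cheese is pushed more than 30 mm (distance of cheese from where it was at the start of the episode above 0.03 m).
It fails at once if the candle is pushed more than 30 mm (distance of candle from where it was at the start of the episode above 0.03 m).
It fails at once if the pot is tipped over (angle between pot's own z axis and vertical above 0.7 rad).
Of cracker68, cracker60, cracker52, cracker44 only 3 to 4 are there at a start; the rules pass over those that are not, and their reading is None.
At some moment in a run one of bottle, plate may be knocked a few centimetres aside while the robot is not near it.
Once in a run the grip may slacken for a moment while it holds something.
It also fails if it takes over 208 s, if anything falls off the work surface, if the arm or the gripper's body presses on something with over 40 N, if the wrist force passes 120 N, or if a joint passes its speed limit or range.

## Working session

There is one attempt and no reset: what is moved stays moved. The work goes in short steps, Python scripts to look and compute and a tool call to move; the robot and the scene stay as the last step left them, time stands still between calls to the robot, and variables do not carry over. Pictures are saved under pics/ and viewed, at most 14 in all, crops included, and the job is handed in when it is done.

Besides the shell and the picture viewer there is one more tool, called after "Call:" as name([rows], argument=value, ...), one row to a line, values as JSON. move_arm: Moves the arm, as the interface text tells. Scaled input: -1 to 1 covers 80 cm each way for a shift and 120 degrees each way for a turn. Its arguments: {"type":"object","properties":{"deltas":{"type":"array","items":{"type":"array","items":{"type":"array","items":{"type":"number","minimum":-1,"maximum":1}}}},"squeeze":{"type":"number"}},"required":["deltas"]}

```bash
mkdir -p pics; ls
python3 - <<'E'
from rig import manip
import cv2,numpy as np
s=manip.get_state(); print(s)
for n in ("scene","top"):
    im=manip.get_image(n); cv2.imwrite(f"pics/{n}0.png",im[:,:,::-1])
    print(n,manip.camera_params(n))
print(manip.camera_params("wrist"))
E
```

```text
pics
{'clock': 0.0, 'qpos': array([-1.34498866e+00,  2.76602267e-01,  1.50611497e+00,  1.63778290e-05,
        1.36070164e+00, -1.21028308e-01]), 'qd': array([-5.07484150e-05, -4.82187448e-04,  1.10898314e-03, -1.23897031e-03,
        3.11578902e-04, -8.06574584e-04]), 'effort': array([-1.52579822e-03, -4.16778481e+01, -2.45809937e+01, -2.68053263e-04,
        1.09683917e-02,  2.71574788e-05]), 'position': array([ 0.19532755, -0.54027083,  0.23844279]), 'ee_rot': array([-9.12279528e-04,  9.85000633e-01,  1.72548308e-01, -3.98195175e-05]), 'contact_force': array([-0.02962375, -0.31114249, -0.43605158]), 'moment': array([0.06313945, 0.04331582, 0.00103093]), 'gripper_force': 0.0, 'width': 0.08535480404573426}
scene {'fx': 507.5747723085539, 'fy': 507.5747723085539, 'cx': 319.514786910152, 'cy': 231.30799208704272, 'R': array([[-0.70657438, -0.70748388,  0.01480595],
       [-0.50584113,  0.49033825, -0.70971343],
       [ 0.49485089, -0.50895478, -0.70433489]]), 't': array([0.36208263, 0.31789096, 0.98804871])}
top {'fx': 438.5955149873114, 'fy': 438.5955149873114, 'cx': 319.9894747496185, 'cy': 238.72157852795473, 'R': array([[ 0.00887297, -0.99992666,  0.0082432 ],
       [-0.9853037 , -0.01014886, -0.17050987],
       [ 0.17058103, -0.00660913, -0.98532149]]), 't': array([-0.01686197,  0.53571554,  0.94082399])}
{'fx': 408.33173353035403, 'fy': 408.33173353035403, 'cx': 320.3921574341929, 'cy': 244.25260269268085, 'tool_from_camera': array([[-7.33094855e-04, -9.64987396e-01, -2.62295229e-01,
         6.59276390e-02],
       [ 9.99999040e-01, -1.01578652e-03,  9.42171317e-04,
        -7.69011415e-04],
       [-1.17561941e-03, -2.62294287e-01,  9.64987215e-01,
        -1.35270209e-01],
       [ 0.00000000e+00,  0.00000000e+00,  0.00000000e+00,
         1.00000000e+00]])}
```

View pics/top0.png

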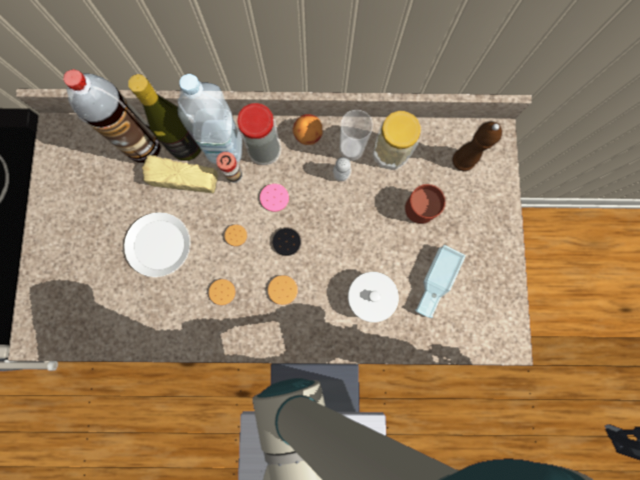

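View pics/scene0.png

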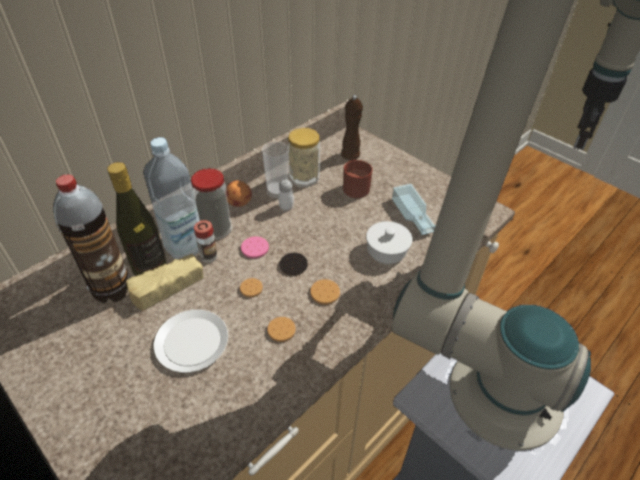

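The top view shows:
- Plate at (157,245), lidded pot at (373,297), and the bottle lying with its body at (443,268) and mouth at (427,308).
- Candle at (426,203) and cheese at (180,175).
- Five discs. The three orange ones at (283,290), (222,292) and (235,235) are the crackers. The pink disc at (274,197) and the black one at (286,241) are the look-alikes to leave alone.

Next I measure them and enlarge the discs to confirm.

```bash
cat > h.py <<'E'
from rig import manip
import cv2,numpy as np
from scipy.spatial.transform import Rotation as Ro
def tool():
    s=manip.get_state(); q=s['ee_rot']; return s,Ro.from_quat([q[1],q[2],q[3],q[0]]).as_matrix(),s['position']
def ray(n,uv,z,T=None):
    """pixel -> world at height z (T: 4x4 world_from_tool for wrist)"""
    p=manip.camera_params(n); uv=np.atleast_2d(uv).astype(float)
    d=np.c_[(uv[:,0]-p['cx'])/p['fx'],(uv[:,1]-p['cy'])/p['fy'],np.ones(len(uv))]
    if n=='wrist':
        M=T@p['tool_from_camera']; R=M[:3,:3]; o=M[:3,3]
    else: R=p['R'].T; o=-R@p['t']
    w=d@R.T; return o+w*((z-o[2])/w[:,2])[:,None]
def proj(n,X):
    p=manip.camera_params(n); c=np.atleast_2d(X)@p['R'].T+p['t']
    return np.c_[p['fx']*c[:,0]/c[:,2]+p['cx'],p['fy']*c[:,1]/c[:,2]+p['cy']]
def snap(n):
    s,R,p=tool(); T=np.eye(4); T[:3,:3]=R; T[:3,3]=p
    return manip.get_image(n)[:,:,::-1].copy(),T
def blobs(n,im,lo,hi,z,amin=60,T=None):
    """HSV blobs -> (pixel, world centre, world half-extents from min-area rect/circle)"""
    m=cv2.inRange(cv2.cvtColor(im,cv2.COLOR_BGR2HSV),lo,hi); out=[]
    for c in cv2.findContours(cv2.morphologyEx(m,cv2.MORPH_OPEN,np.ones((3,3))),0,2)[0]:
        if cv2.contourArea(c)<amin: continue
        w=ray(n,c[:,0,:],z,T)[:,:2].astype(np.float32)
        r=cv2.minAreaRect(w); out.append((c[:,0].mean(0).round(),np.round(r[0],4),np.round(r[1],4),round(r[2])))
    return out
def to(x,y,z,yaw=None):
    """deltas (normalised) to world target; yaw = world angle of the tool y line"""
    s,R,p=tool(); d=R.T@(np.array([x,y,z])-p)/0.8; tw=0
    if yaw is not None:
        cur=np.degrees(np.arctan2(R[1,1],R[0,1])); e=(yaw-cur+90)%180-90; tw=-e/120
    return np.round(d,4),round(tw,4),np.round(s['qpos'][5],2),round(s['clock'],1)
E
python3 - <<'E'
from h import *
for n in("top","scene"):
    im=cv2.imread(f"pics/{n}0.png"); print(n)
    print("crackers",*blobs(n,im,(8,120,120),(20,255,255),.010),sep="\n")
    print("blue",*blobs(n,im,(85,25,120),(110,140,255),.03),sep="\n")
    print("white",*blobs(n,im,(0,0,175),(180,40,255),.045 ,300),sep="\n")
im=cv2.imread("pics/top0.png")
cv2.imwrite("pics/crop0.png",cv2.resize(im[170:330,190:400],None,fx=3.5,fy=3.5,interpolation=3))
cv2.imwrite("pics/crop1.png",cv2.resize(im[225:335,340:480],None,fx=5,fy=5,interpolation=3))
E
```

```text
top
crackers
(array([194., 387.]), array([0.1402, 0.3927]), array([0.2407, 0.5954]), 0)
(array([223., 290.]), array([0.4177, 0.2117]), array([0.0571, 0.057 ]), 2)
(array([282., 290.]), array([0.4236, 0.0739]), array([0.0614, 0.0642]), 1)
(array([236., 236.]), array([0.549 , 0.1853]), array([0.0474, 0.0493]), 1)
(array([510., 417.]), array([ 0.3461, -0.4243]), array([0.622 , 0.6265]), 83)
(array([304., 126.]), array([0.8173, 0.0221]), array([0.0596, 0.0586]), 1)
blue
(array([422., 307.]), array([ 0.3861, -0.2412]), array([0.0196, 0.028 ]), 66)
(array([443., 270.]), array([ 0.4576, -0.2853]), array([0.0565, 0.129 ]), 63)
(array([229., 145.]), array([0.7619, 0.2162]), array([0.045 , 0.0645]), 1)
(array([191.,  90.]), array([0.9   , 0.3032]), array([0.0203, 0.0387]), 19)
white
(array([297., 465.]), array([0.0562, 0.0181]), array([0.0442, 0.0683]), 0)
(array([368., 425.]), array([ 0.1411, -0.113 ]), array([0.0377, 0.0777]), 0)
(array([372., 297.]), array([ 0.4085, -0.131 ]), array([0.1083, 0.1117]), 90)
(array([441., 280.]), array([ 0.4413, -0.2782]), array([0.0577, 0.1666]), 63)
(array([
[... 701 characters left out ...]
([578., 322.]), array([ 0.0778, -0.3637]), array([0.3557, 0.983 ]), 21)
blue
(array([414., 211.]), array([ 0.4322, -0.2664]), array([0.042 , 0.1363]), 57)
(array([158., 145.]), array([1.136 , 0.0519]), array([0.0437, 0.0594]), 57)
white
(array([565., 427.]), array([-0.107 ,  0.0277]), array([0.2947, 0.0745]), 89)
(array([442., 368.]), array([0.1177, 0.068 ]), array([0.046 , 0.0557]), 15)
(array([194., 341.]), array([0.5063, 0.3769]), array([0.1365, 0.1472]), 65)
(array([486., 309.]), array([ 0.1238, -0.1101]), array([0.0619, 0.0419]), 13)
(array([389., 235.]), array([ 0.4111, -0.1346]), array([0.1081, 0.1128]), 78)
(array([418., 213.]), array([ 0.4169, -0.258 ]), array([0.0405, 0.1496]), 67)
```

View pics/crop0.png

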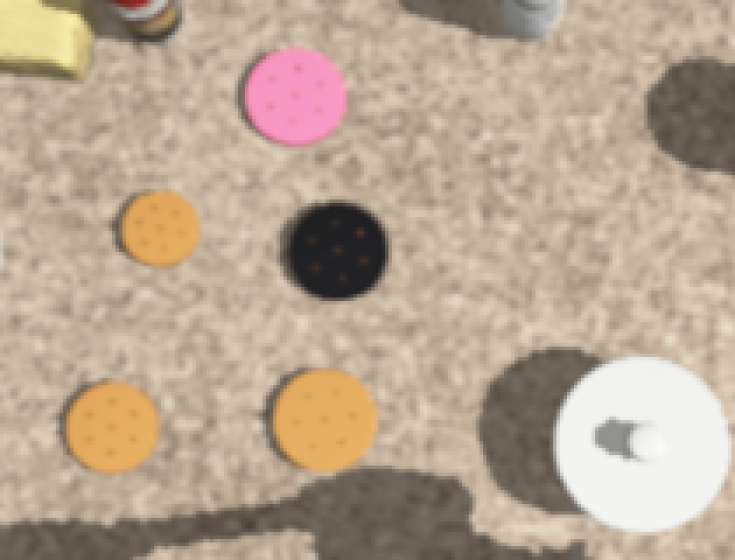

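View pics/crop1.png

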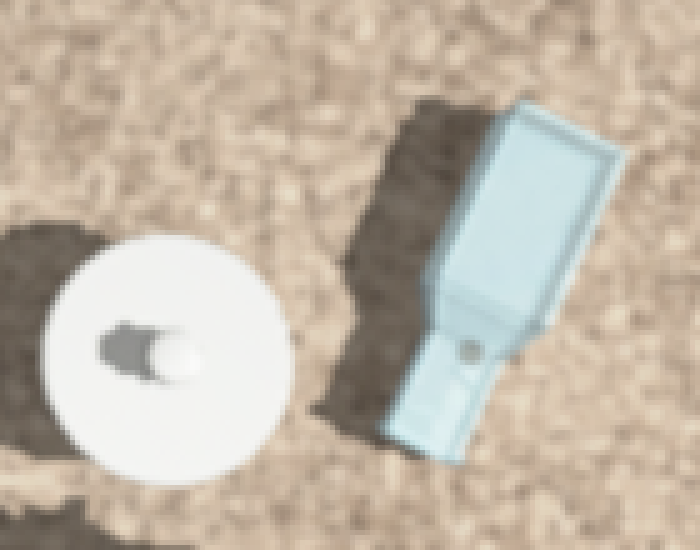

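The crop confirms it. The three orange discs measure about 67, 61 and 52 mm, so they are crackers 68, 60 and 52, and cracker44 is absent. The pink and black discs are the look-alikes. The nut shows in the bottle neck at about (434,295).

The interface only turns about the tool's z axis. I'll check in free air what the arm does at its reach limit before planning the tipping.

Call:
move_arm([
  [[0,0.06,0,0,-1],[0,0.12,0,0,-1],[0,0.18,0,0,-1],[0,0.24,0,0,-1],[0,0.3,0,0,-1],[0,0.36,0,0,-1],[0,0.42,0,0,-1],[0,0.48,0,0,-1],[0,0.54,0,0,-1],[0,0.6,0,0,-1],[0,0.6,0,0,-1],[0,0.6,0,0,-1]],
])

```text
clock: 1.3
position: [0.3287, -0.9097, 0.205]
ee_rot: [0.023, 0.985, 0.172, 0.004]
contact_force: [-0.5, 0.3, 0.2]
width: 0.0858
gripper_force: 0.0
```

Call:
move_arm([
  [[0,0.5,0,0,-1],[0,0.5,0,0,-1],[0,0.5,0,0,-1],[0,0.5,0,0,-1],[0,0.5,0,0,-1],[0,0.5,0,0,-1]],
])

```text
clock: 1.9
position: [0.3432, -0.9497, 0.1395]
ee_rot: [0.045, 0.984, 0.172, 0.008]
contact_force: [-0.0, -0.3, -0.2]
width: 0.0856
gripper_force: 0.0
```

Call:
move_arm([
  [[0,0,0,0,-1]],
])

```text
clock: 2.0
position: [0.3431, -0.9493, 0.1381]
ee_rot: [0.044, 0.984, 0.172, 0.008]
contact_force: [0.7, -0.2, -1.6]
width: 0.0854
gripper_force: 0.0
```

Run:
```python
from h import *
s,R,p=tool(); print(p,R.round(3),s['qpos'].round(3))
```

```text
[ 0.34309787 -0.94932284  0.13811995] [[ 0.94   0.339  0.03 ]
 [ 0.34  -0.937 -0.084]
 [ 0.     0.089 -0.996]] [-1.295  1.074  0.222  0.007  1.757 -0.07 ]
```

Call:
move_arm([
  [[0,-0.06,-0.03,0,-1],[0,-0.12,-0.06,0,-1],[0,-0.18,-0.1,0,-1],[0,-0.24,-0.14,0,-1],[0,-0.3,-0.2,0,-1],[0,-0.3,-0.2,0,-1],[0,-0.3,-0.2,0,-1]],
])

```text
clock: 2.7
position: [0.2563, -0.7086, 0.2867]
ee_rot: [0.05, 0.984, 0.172, 0.008]
contact_force: [0.6, -0.9, 1.2]
width: 0.0852
gripper_force: 0.0
```

Run:
```python
from h import *
s,R,p=tool(); print(p,R.round(3),s['qpos'].round(3))
```

```text
[ 0.25627005 -0.7085931   0.28670482] [[ 0.94   0.338  0.033]
 [ 0.34  -0.936 -0.095]
 [-0.001  0.1   -0.995]] [-1.32   0.483  1.071  0.009  1.488 -0.096]
```

The tilt gained at the reach limit stays in the commanded pose, so it can be built up step by step. Twisting about a tilted tool z then rolls the bottle. Next I check that the inner limit removes the tilt.

Call:
move_arm([
  [[0,-0.06,0,0,-1],[0,-0.12,0,0,-1],[0,-0.18,0,0,-1],[0,-0.24,0,0,-1],[0,-0.3,0,0,-1],[0,-0.36,0,0,-1],[0,-0.42,0,0,-1],[0,-0.48,0,0,-1],[0,-0.54,0,0,-1],[0,-0.6,0,0,-1],[0,-0.65,0,0,-1],[0,-0.7,0,0,-1]],
])

```text
clock: 3.9
position: [0.0671, -0.1856, 0.227]
ee_rot: [0.046, 0.984, 0.173, 0.007]
contact_force: [-0.7, -1.3, 0.8]
width: 0.0854
gripper_force: 0.0
```

Run:
```python
from h import *
s,R,p=tool(); print(p,R.round(3),s['qpos'].round(3))
```

```text
[ 0.06708815 -0.18555021  0.22702672] [[ 0.94   0.34   0.03 ]
 [ 0.342 -0.936 -0.087]
 [-0.001  0.092 -0.996]] [-1.657 -0.419  2.158  0.039  1.318 -0.443]
```

Run:
```python
from h import *
print(to(.36,-.15,.22)); print(to(.409,-.132,.12))
p=ray("top",[[373,297],[374,296]],.068); print(p)
im=cv2.imread("pics/top0.png")
for z in(.0,.04): print(ray("top",[[343.5+0,0],[446+15,0]][:0] or [[444.5,245.5],[465,255.5],[417,310],[433.5,317],[434,295]],z).round(4))
```

```text
(array([0.3593, 0.0822, 0.016 ]), 0, np.float64(-0.44), 3.9)
(array([0.4247, 0.0705, 0.1403]), 0, np.float64(-0.44), 3.9)
[[ 0.40595183 -0.12679346  0.068     ]
 [ 0.40810784 -0.12897367  0.068     ]]
[[ 0.5306 -0.3055  0.    ]
 [ 0.5074 -0.3528  0.    ]
 [ 0.38   -0.2363  0.    ]
 [ 0.3645 -0.2737  0.    ]
 [ 0.4146 -0.2766  0.    ]]
[[ 0.5242 -0.2937  0.04  ]
 [ 0.5019 -0.3392  0.04  ]
 [ 0.3795 -0.2272  0.04  ]
 [ 0.3646 -0.2632  0.04  ]
 [ 0.4127 -0.266   0.04  ]]
```

Call:
move_arm([
  [[0.06,0.015,0,0,-1],[0.12,0.03,0,0,-1],[0.18,0.045,0.01,0,-1],[0.24,0.055,0.01,0,-1],[0.3,0.07,0.015,0,-1],[0.36,0.082,0.016,0,-1],[0.36,0.082,0.016,0,-1],[0.36,0.082,0.016,0,-1]],
])

```text
clock: 4.7
position: [0.3671, -0.1508, 0.2204]
ee_rot: [0.046, 0.983, 0.175, 0.01]
contact_force: [-0.8, -0.4, 0.3]
width: 0.0855
gripper_force: 0.0
```

Run:
```python
from h import *
im,T=snap("wrist"); cv2.imwrite("pics/w1.png",im)
np.save("T1.npy",T); print(T.round(3))
g=cv2.cvtColor(im,cv2.COLOR_BGR2GRAY)
print(blobs("wrist",im,(0,0,190),(180,40,255),.051,1500,T))
```

```text
[[ 0.939  0.343  0.036  0.367]
 [ 0.345 -0.935 -0.086 -0.151]
 [ 0.004  0.093 -0.996  0.22 ]
 [ 0.     0.     0.     1.   ]]
[(array([289., 162.]), array([ 0.4057, -0.13  ]), array([0.1073, 0.1071]), 22)]
```

View pics/w1.png

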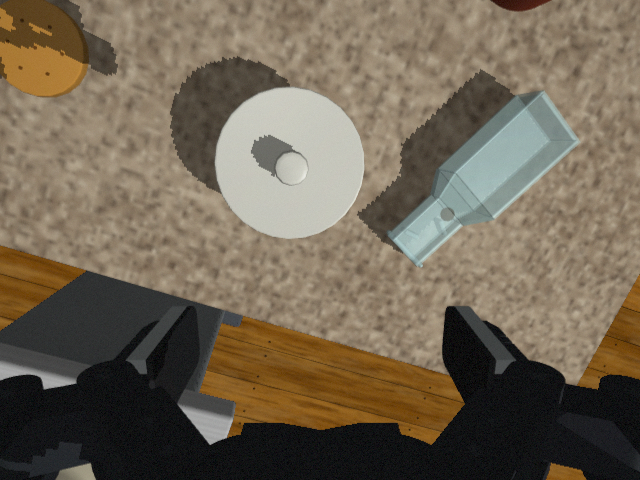

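Run:
```python
from h import *
T=np.load("T1.npy"); print(ray("wrist",[[291,168]],.074,T))
print(to(.407,-.130,.12)); print(to(.407,-.130,.063)); 
s,R,p=tool()
for d in([0,0,.08],[.148,.045,.08],[.148,.045,-.036],[.148,.045,.12]): print(np.round(R.T@np.array(d)/.8,4))
# bottle
a=ray("wrist",[[543,91],[578,140]],.04,T); b=ray("wrist",[[390,236],[420,266]],.03,T); print(a,b)
```

```text
[[ 0.40586211 -0.12942802  0.074     ]]
(array([ 0.0572, -0.0184,  0.1241]), 0, np.float64(0.73), 4.8)
(array([ 0.057 , -0.0249,  0.1951]), 0, np.float64(0.73), 4.8)
[ 0.0002  0.0092 -0.0996]
[ 0.1933  0.0199 -0.0981]
[0.193  0.0066 0.0463]
[ 0.1934  0.0245 -0.1479]
[[ 0.5237099  -0.2936504   0.04      ]
 [ 0.50149637 -0.3390085   0.04      ]] [[ 0.37782752 -0.2278348   0.03      ]
 [ 0.36172805 -0.26311511  0.03      ]]
```

Call:
move_arm([
  [[0.056,-0.018,0.06,0,-1],[0.056,-0.018,0.12,0,-1],[0.056,-0.025,0.17,0,-1],[0.056,-0.025,0.195,0,-1],[0.056,-0.025,0.195,0,-1],[0.056,-0.025,0.195,0,1],[0.056,-0.025,0.195,0,1],[0.056,-0.025,0.195,0,1],[0.056,-0.025,0.195,0,1],[0.056,-0.025,0.195,0,1],[0.056,-0.025,0.195,0,1]],
], squeeze=50)

```text
clock: 5.85
position: [0.4017, -0.1309, 0.0643]
ee_rot: [0.046, 0.984, 0.172, 0.009]
contact_force: [-2.1, 0.6, 8.7]
width: 0.0222
gripper_force: 48.5
```

Call:
move_arm([
  [[0,0.004,-0.04,0,1],[0,0.009,-0.1,0,1],[0.06,0.013,-0.1,0,1],[0.12,0.016,-0.1,0,1],[0.18,0.02,-0.1,0,1],[0.193,0.02,-0.1,0,1],[0.193,0.02,-0.1,0,1]],
])

```text
clock: 6.55
position: [0.5504, -0.0855, 0.1437]
ee_rot: [0.045, 0.984, 0.173, 0.008]
contact_force: [-1.0, 0.5, -0.7]
width: 0.0217
gripper_force: 49.2
```

Run:
```python
from h import *
s,R,p=tool(); print(s['width'],s['contact_force'],to(.555,-.085,.027))
im,T=snap("wrist"); cv2.imwrite("pics/w2.png",im)
```

```text
0.021676301204057256 [-0.97532046  0.53968593 -0.69467236] (array([ 0.0057, -0.0118,  0.1454]), 0, np.float64(1.03), 6.5)
```

Call:
move_arm([
  [[0.005,-0.004,0.05,0,1],[0.005,-0.008,0.1,0,1],[0.005,-0.01,0.125,0,1],[0.005,-0.012,0.135,0,1],[0.005,-0.012,0.142,0,1],[0.005,-0.012,0.142,0,1],[0.005,-0.012,0.142,0,-1],[0.005,-0.012,0.142,0,-1],[0.005,-0.012,0.142,0,-1],[0.005,-0.012,0.142,0,-1],[0.005,-0.008,0.09,0,-1],[0.005,0,0.03,0,-1]],
])

```text
clock: 7.8
position: [0.5518, -0.0861, 0.1191]
ee_rot: [0.044, 0.984, 0.173, 0.005]
contact_force: [1.5, -0.1, 0.4]
width: 0.0854
gripper_force: 0.0
```

Call:
move_arm([
  [[-0.02,0.02,-0.06,0,-1],[-0.06,0.04,-0.1,0,-1],[-0.08,0.06,-0.12,0,-1],[-0.1,0.08,-0.12,0,-1],[-0.12,0.1,-0.12,0,-1],[-0.12,0.12,-0.12,0,-1],[-0.12,0.12,-0.12,0,-1]],
])

```text
clock: 8.5
position: [0.4942, -0.203, 0.2248]
ee_rot: [0.046, 0.984, 0.171, 0.009]
contact_force: [1.4, -0.8, -1.0]
width: 0.0858
gripper_force: 0.0
```

Run:
```python
from h import *
im,T=snap("wrist"); cv2.imwrite("pics/w3.png",im); print(T.round(3))
im,_=snap("top"); cv2.imwrite("pics/t3.png",im)
x,y=.4735+.0*-.896,-.297
for z in(.10,.031): print(to(x,y,z,yaw=63.6))
```

```text
[[ 0.941  0.336  0.033  0.494]
 [ 0.338 -0.937 -0.087 -0.203]
 [ 0.002  0.093 -0.996  0.225]
 [ 0.     0.     0.     1.   ]]
(array([-0.0643,  0.0902,  0.1638]), np.float64(0.3853), np.float64(0.77), 8.6)
(array([-0.0643,  0.0824,  0.2497]), np.float64(0.3853), np.float64(0.77), 8.6)
```

View pics/w3.png

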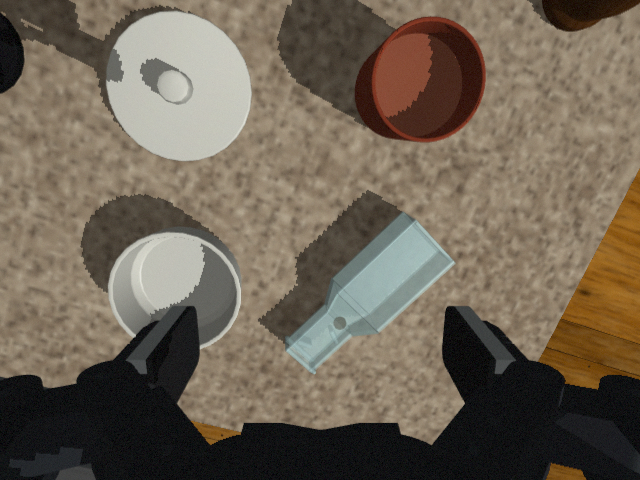

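The lid lies flat by the candle, knob at (174,86). The pot is open at (175,290) and the bottle is unmoved, with the nut at (340,323). Next I grasp the bottle body.

Call:
move_arm([
  [[-0.03,0.03,0.05,0.07,-1],[-0.05,0.06,0.1,0.14,-1],[-0.065,0.09,0.13,0.21,-1],[-0.065,0.09,0.15,0.28,-1],[-0.065,0.09,0.16,0.35,-1],[-0.065,0.09,0.16,0.385,-1],[-0.065,0.09,0.16,0.385,-1],[-0.065,0.085,0.21,0.385,-1],[-0.065,0.081,0.25,0.385,-1],[-0.065,0.081,0.267,0.385,-1],[-0.065,0.081,0.267,0.385,-1],[-0.065,0.081,0.267,0.385,1]],
], squeeze=60)

```text
clock: 9.8
position: [0.4733, -0.2976, 0.0178]
ee_rot: [0.038, 0.973, -0.227, 0.025]
contact_force: [-0.4, -0.4, 1.3]
width: 0.0732
gripper_force: 0.0
```

Call:
move_arm([
  [[0,0,0,0,1],[0,0,0,0,1],[0,0,0,0,1],[0,0,-0.03,0,1],[0,0,-0.08,0,1],[0,0,-0.14,0,1],[0,0,-0.2,0,1],[0,0,-0.26,0,1],[0,0,-0.26,0,1]],
])

```text
clock: 10.7
position: [0.4695, -0.282, 0.2329]
ee_rot: [0.041, 0.972, -0.227, 0.032]
contact_force: [0.8, -1.3, -1.1]
width: 0.0534
gripper_force: 66.7
```

Run:
```python
from h import *
s,R,p=tool(); print(s['width'],s['contact_force'],s['gripper_force'],R.round(3),p,s['qpos'].round(2))
print(to(.25,-.65,.3))
```

```text
0.05338374318153694 [ 0.83644294 -1.32907575 -1.06142905] 66.70192387886345 [[ 0.895 -0.445  0.044]
 [-0.439 -0.893 -0.095]
 [ 0.082  0.066 -0.994]] [ 0.4694595  -0.28203738  0.23290715] [-0.63  0.19  1.64 -0.05  1.22  1.41]
(array([-0.0365,  0.5384, -0.0517]), 0, np.float64(1.41), 10.7)
```

The bottle is held. The last joint's range would block half the rocking, so I set the bottle down and regrasp it turned 180 degrees.

Call:
move_arm([
  [[0,0,0.06,0,1],[0,0,0.12,0,1],[0,0,0.18,0,1],[0,0,0.23,0,1],[0,0,0.25,0,1],[0,0,0.258,0,1],[0,0,0.258,0,1],[0,0,0.258,0,-1],[0,0,0.258,0,-1],[0,0,0.258,0,-1],[0,0,0.258,0,-1],[0,0,0.2,0,-1]],
])

```text
clock: 11.9
position: [0.4676, -0.2913, 0.0604]
ee_rot: [0.036, 0.973, -0.228, 0.019]
contact_force: [-0.4, 0.5, -0.8]
width: 0.0854
gripper_force: 0.0
```

Call:
move_arm([
  [[0,0,-0.04,-0.07,-1],[0,0,-0.06,-0.14,-1],[0,0,-0.06,-0.21,-1],[0,0,-0.06,-0.28,-1],[0,0,-0.06,-0.35,-1],[0,0,-0.06,-0.42,-1],[0,0,-0.06,-0.49,-1],[0,0,-0.06,-0.56,-1],[0,0,-0.06,-0.63,-1],[0,0,-0.06,-0.7,-1],[0,0,-0.06,-0.75,-1],[0,0,-0.06,-0.75,-1]],
])

```text
clock: 13.1
position: [0.4696, -0.2895, 0.113]
ee_rot: [0.044, 0.849, 0.527, -0.009]
contact_force: [-0.4, 0.2, 0.1]
width: 0.0856
gripper_force: 0.0
```

Call:
move_arm([
  [[0,0,0,-0.07,-1],[0,0,0,-0.14,-1],[0,0,0,-0.21,-1],[0,0,0,-0.28,-1],[0,0,0,-0.35,-1],[0,0,0,-0.42,-1],[0,0,0,-0.49,-1],[0,0,0,-0.56,-1],[0,0,0,-0.63,-1],[0,0,0,-0.7,-1],[0,0,0,-0.75,-1],[0,0,0,-0.75,-1]],
])

```text
clock: 14.3
position: [0.4696, -0.2895, 0.113]
ee_rot: [0.025, 0.229, 0.972, -0.038]
contact_force: [-0.2, 0.2, -0.2]
width: 0.0854
gripper_force: 0.0
```

Run:
```python
from h import *
s,R,p=tool(); print(R.round(3),p,s['qpos'].round(2))
im,_=snap("top"); cv2.imwrite("pics/t4.png",im); im,T=snap("wrist"); cv2.imwrite("pics/w4.png",im); np.save("T4.npy",T)
cv2.imwrite("pics/m4.png",np.hstack([cv2.resize(im,(400,300)),cv2.resize(cv2.imread("pics/t4.png")[180:360,330:530],(400,300))]))
```

```text
[[-0.894  0.447  0.031]
 [ 0.443  0.893 -0.085]
 [-0.066 -0.063 -0.996]] [ 0.46955684 -0.28954537  0.1130209 ] [-0.65  0.31  1.8  -0.06  0.96 -1.72]
```

View pics/m4.png

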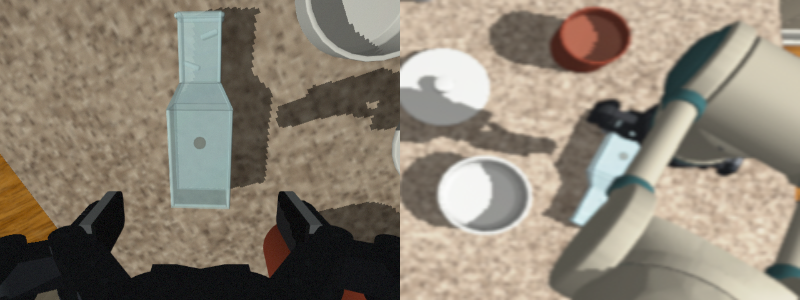

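Call:
move_arm([
  [[0,0,0.05,0,-1],[0,0,0.1,0,-1],[0,0,0.12,0,-1],[0,0,0.12,0,-1],[0,0,0.12,0,1],[0,0,0.12,0,1],[0,0,0.12,0,1],[0,0,0.12,0,1],[0,0,0.08,0,1],[0,0,0.02,0,1],[0,0,-0.06,0,1],[0,0,-0.14,0,1]],
], squeeze=60)

```text
clock: 15.6
position: [0.4666, -0.2818, 0.1993]
ee_rot: [0.025, 0.228, 0.973, -0.038]
contact_force: [0.9, -0.3, -1.2]
width: 0.0534
gripper_force: 64.1
```

Call:
move_arm([
  [[-0.02,-0.055,-0.01,0,1],[-0.04,-0.11,-0.02,0,1],[-0.06,-0.165,-0.02,0,1],[-0.08,-0.22,-0.02,0,1],[-0.1,-0.275,-0.02,0,1],[-0.12,-0.33,-0.02,0,1],[-0.14,-0.385,0,0,1],[-0.155,-0.44,0,0,1],[-0.175,-0.495,0.01,0,1],[-0.195,-0.55,0.02,0,1],[-0.215,-0.61,0.03,0,1],[-0.232,-0.66,0.03,0,1]],
])

```text
clock: 16.8
position: [0.3981, -0.8394, 0.2171]
ee_rot: [0.024, 0.228, 0.973, -0.038]
contact_force: [1.2, -1.1, -1.2]
width: 0.0532
gripper_force: 64.1
```

Call:
move_arm([
  [[-0.2,-0.16,-0.05,0,1],[-0.2,-0.16,-0.05,0,1],[-0.2,-0.16,-0.05,0,1],[-0.2,-0.16,-0.05,0,1]],
])

```text
clock: 17.2
position: [0.4258, -0.8964, 0.2203]
ee_rot: [0.039, 0.227, 0.972, -0.055]
contact_force: [-0.6, 0.3, -1.2]
width: 0.0534
gripper_force: 64.4
```

Run:
```python
from h import *
s,R,p=tool(); print(s['width'],R.round(3),p,s['qpos'].round(3),s['contact_force'])
```

```text
0.05343302854045555 [[-0.894  0.446  0.05 ]
 [ 0.437  0.891 -0.125]
 [-0.1   -0.09  -0.991]] [ 0.42582175 -0.89642965  0.2203269 ] [-1.198e+00  9.900e-01  2.220e-01  1.000e-03  1.794e+00 -2.309e+00] [-0.63358685  0.26949981 -1.19601083]
```

Call:
move_arm([
  [[-0.2,-0.16,-0.12,0,1],[-0.2,-0.16,-0.12,0,1],[-0.2,-0.16,-0.12,0,1],[-0.2,-0.16,-0.12,0,1]],
])

```text
clock: 17.6
position: [0.428, -0.9021, 0.2484]
ee_rot: [0.054, 0.226, 0.97, -0.075]
contact_force: [-0.2, 0.5, -1.8]
width: 0.0533
gripper_force: 64.4
```

Call:
move_arm([
  [[-0.2,-0.16,-0.12,0,1],[-0.2,-0.16,-0.12,0,1],[-0.2,-0.16,-0.12,0,1],[-0.2,-0.16,-0.12,0,1]],
])

```text
clock: 18.0
position: [0.4295, -0.907, 0.272]
ee_rot: [0.068, 0.226, 0.967, -0.093]
contact_force: [0.6, -0.1, -1.0]
width: 0.0534
gripper_force: 64.4
```

Call:
move_arm([
  [[-0.2,-0.16,-0.12,0,1],[-0.2,-0.16,-0.12,0,1]],
])

```text
clock: 18.2
position: [0.4322, -0.9133, 0.2928]
ee_rot: [0.082, 0.225, 0.965, -0.11]
contact_force: [-0.7, -0.5, -1.2]
width: 0.0535
gripper_force: 64.4
```

Call:
move_arm([
  [[-0.2,-0.16,-0.12,0,1],[-0.2,-0.16,-0.12,0,1]],
])

```text
clock: 18.4
position: [0.434, -0.9174, 0.3167]
ee_rot: [0.096, 0.224, 0.961, -0.128]
contact_force: [-0.1, 0.8, -1.0]
width: 0.0532
gripper_force: 64.4
```

Run:
```python
from h import *
s,R,p=tool(); print(s['width'],R.round(3),p,s['qpos'].round(3),s['contact_force'])
```

```text
0.053151026318258264 [[-0.881  0.456  0.127]
 [ 0.407  0.867 -0.288]
 [-0.242 -0.202 -0.949]] [ 0.43399573 -0.91740093  0.31668409] [-1.203  0.902  0.22   0.015  1.698 -2.311] [-0.12412348  0.8002015  -0.97391053]
```

Call:
move_arm([
  [[-0.2,-0.16,-0.08,0,1],[-0.2,-0.16,-0.08,0,1]],
])

```text
clock: 18.6
position: [0.4378, -0.9261, 0.3314]
ee_rot: [0.11, 0.223, 0.958, -0.145]
contact_force: [0.1, 0.1, -1.9]
width: 0.0533
gripper_force: 64.4
```

Call:
move_arm([
  [[-0.2,-0.16,-0.08,0,1],[-0.2,-0.16,-0.08,0,1]],
])

```text
clock: 18.8
position: [0.4411, -0.9334, 0.3478]
ee_rot: [0.123, 0.222, 0.954, -0.161]
contact_force: [-0.3, 0.4, -1.1]
width: 0.0531
gripper_force: 64.4
```

Call:
move_arm([
  [[-0.2,-0.16,-0.08,0,1],[-0.2,-0.16,-0.08,0,1]],
])

```text
clock: 19.0
position: [0.4436, -0.939, 0.3684]
ee_rot: [0.136, 0.221, 0.949, -0.179]
contact_force: [-0.3, -0.2, -0.9]
width: 0.0534
gripper_force: 64.4
```

Call:
move_arm([
  [[-0.2,-0.16,-0.06,0,1],[-0.2,-0.16,-0.06,0,1]],
])

```text
clock: 19.2
position: [0.4469, -0.9463, 0.3859]
ee_rot: [0.15, 0.22, 0.944, -0.196]
contact_force: [-0.6, -0.4, -2.1]
width: 0.0531
gripper_force: 64.4
```

Call:
move_arm([
  [[-0.2,-0.16,-0.06,0,1],[-0.2,-0.16,-0.06,0,1]],
])

```text
clock: 19.4
position: [0.4494, -0.952, 0.4051]
ee_rot: [0.163, 0.218, 0.938, -0.213]
contact_force: [0.5, -0.2, -0.8]
width: 0.0533
gripper_force: 64.4
```

Call:
move_arm([
  [[-0.2,-0.16,-0.04,0,1],[-0.2,-0.16,-0.04,0,1]],
])

```text
clock: 19.6
position: [0.4526, -0.9591, 0.4221]
ee_rot: [0.177, 0.217, 0.932, -0.23]
contact_force: [-0.2, -0.1, -1.9]
width: 0.0532
gripper_force: 64.4
```

Call:
move_arm([
  [[-0.2,-0.16,-0.04,0,1],[-0.2,-0.16,-0.04,0,1]],
])

```text
clock: 19.8
position: [0.4553, -0.9649, 0.4411]
ee_rot: [0.19, 0.215, 0.926, -0.246]
contact_force: [0.2, 0.4, -0.9]
width: 0.0535
gripper_force: 64.4
```

Call:
move_arm([
  [[-0.2,-0.16,-0.02,0,1],[-0.2,-0.16,-0.02,0,1]],
])

```text
clock: 20.0
position: [0.4585, -0.972, 0.4578]
ee_rot: [0.203, 0.214, 0.919, -0.263]
contact_force: [-0.5, -0.3, -1.9]
width: 0.0533
gripper_force: 64.4
```

Call:
move_arm([
  [[-0.2,-0.16,0,0,1],[-0.2,-0.16,0,0,1]],
])

```text
clock: 20.2
position: [0.4626, -0.9809, 0.4709]
ee_rot: [0.216, 0.212, 0.911, -0.279]
contact_force: [-0.6, 0.4, -2.8]
width: 0.0533
gripper_force: 64.4
```

Run:
```python
from h import *
s,R,p=tool(); print(s['width'],R.round(3),p,s['qpos'].round(3),s['contact_force'])
```

```text
0.05333715035939192 [[-0.817  0.507  0.275]
 [ 0.266  0.754 -0.6  ]
 [-0.512 -0.417 -0.751]] [ 0.46260904 -0.98093105  0.47091447] [-1.209  0.806  0.221  0.046  1.394 -2.314] [-0.64883501  0.37112714 -2.77679135]
```

Call:
move_arm([
  [[0.02,0.05,-0.02,0,1],[0.04,0.1,-0.04,0,1],[0.06,0.15,-0.06,0,1],[0.085,0.2,-0.085,0,1],[0.105,0.25,-0.11,0,1],[0.125,0.3,-0.13,0,1],[0.145,0.35,-0.15,0,1],[0.165,0.4,-0.17,0,1],[0.185,0.45,-0.195,0,1],[0.21,0.5,-0.215,0,1],[0.225,0.54,-0.23,0,1],[0.225,0.54,-0.23,0,1]],
])

```text
clock: 21.4
position: [0.4828, -0.4912, 0.3337]
ee_rot: [0.214, 0.211, 0.913, -0.277]
contact_force: [0.4, -0.5, -2.7]
width: 0.0534
gripper_force: 64.4
```

Call:
move_arm([
  [[0.02,0.05,-0.02,0,1],[0.04,0.1,-0.04,0,1],[0.06,0.15,-0.065,0,1],[0.085,0.2,-0.085,0,1],[0.105,0.25,-0.11,0,1],[0.125,0.3,-0.13,0,1],[0.145,0.35,-0.15,0,1],[0.15,0.36,-0.155,0,1],[0.15,0.36,-0.155,0,1],[0.15,0.36,-0.155,0,1]],
])

```text
clock: 22.4
position: [0.4983, -0.174, 0.2489]
ee_rot: [0.216, 0.212, 0.911, -0.279]
contact_force: [-0.2, -0.1, -2.1]
width: 0.0533
gripper_force: 64.4
```

```bash
cat >> h.py <<'E'
MOUTH=np.array([.117,0,-.003])
def mouth_to(x,y,z):
    s,R,p=tool(); m=p+R@MOUTH; return m.round(4),np.round(R.T@(np.array([x,y,z])-m)/.8,4)
E
python3 - <<'E'
from h import *
s,R,p=tool(); print(s['width'],R.round(3),p,s['qpos'].round(3)); print(mouth_to(.403,-.141,.085))
im,T=snap("wrist"); im2,_=snap("top"); cv2.imwrite("pics/m5.png",np.hstack([cv2.resize(im,(400,300)),cv2.resize(im2[180:360,310:510],(400,300))]))
E
```

```text
0.05331080901383838 [[-0.816  0.507  0.276]
 [ 0.266  0.754 -0.6  ]
 [-0.513 -0.417 -0.751]] [ 0.49831604 -0.17395813  0.24887036] [-0.074  0.08   1.971 -0.84   0.889 -0.704]
(array([ 0.402 , -0.1411,  0.1911]), array([0.067 , 0.056 , 0.0999]))
```

View pics/m5.png

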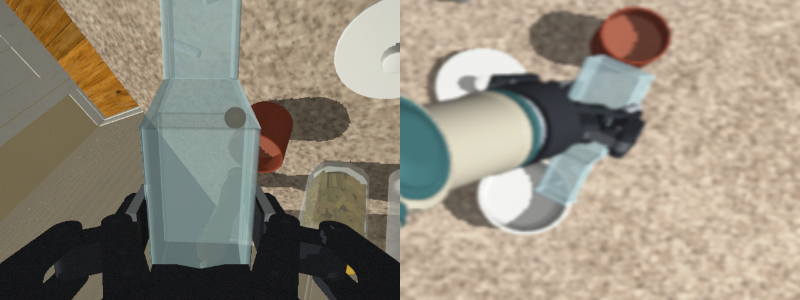

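The nut (235,117) sits in the shoulder corner of the tipped bottle, and the mouth is above the pot. I lower the bottle, then roll it to centre so the nut enters the neck, then roll it to each side.

Call:
move_arm([
  [[0.02,0.02,0.03,0,1],[0.045,0.037,0.067,0,1],[0.067,0.056,0.1,0,1],[0.067,0.056,0.1,0,1]],
])

```text
clock: 22.9
position: [0.4956, -0.1743, 0.1377]
ee_rot: [0.211, 0.212, 0.912, -0.28]
contact_force: [-1.2, -0.3, -0.9]
width: 0.0534
gripper_force: 64.4
```

Call:
move_arm([
  [[0.001,-0.02,0,0.067,1],[0.006,-0.04,0,0.133,1],[0.013,-0.059,0,0.2,1],[0.022,-0.077,0,0.267,1],[0.033,-0.092,0,0.325,1],[0.033,-0.092,0,0.325,1],[0.033,-0.092,0,0.325,1]],
])

```text
clock: 23.6
position: [0.4406, -0.2226, 0.1609]
ee_rot: [0.298, 0.504, 0.788, -0.191]
contact_force: [-0.0, 0.4, -1.6]
width: 0.0533
gripper_force: 64.5
```

Run:
```python
from h import *
s,R,p=tool(); print(s['width'],R[2].round(3),p,s['qpos'].round(3)); print(mouth_to(.403,-.141,.085))
im,T=snap("wrist"); im2,_=snap("top"); cv2.imwrite("pics/m6.png",np.hstack([cv2.resize(im,(400,300)),cv2.resize(im2[180:360,310:510],(400,300))]))
```

```text
0.05325813127337157 [-0.662 -0.001 -0.75 ] [ 0.44063402 -0.22259893  0.16087275] [-0.229  0.114  2.218 -1.106  0.624  0.212]
(array([ 0.4029, -0.1412,  0.0857]), array([0.0007, 0.0002, 0.0005]))
```

View pics/m6.png

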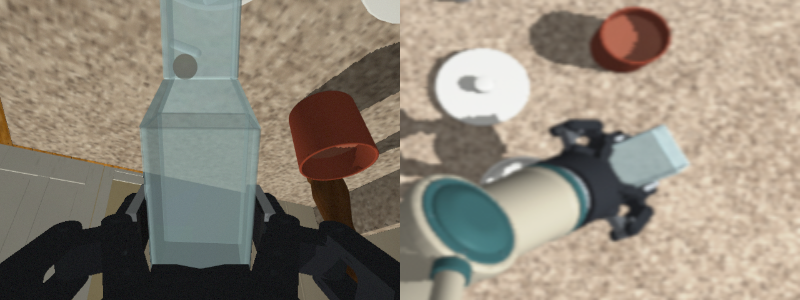

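Call:
move_arm([
  [[0.001,0.02,0,-0.067,1],[0.006,0.04,0,-0.133,1],[0.013,0.059,0,-0.2,1],[0.022,0.077,0,-0.267,1],[0.033,0.092,0,-0.325,1],[0.043,0.103,0,-0.375,1],[0.043,0.103,0,-0.375,1],[0.043,0.103,0,-0.375,1],[0.043,0.103,0,-0.375,1],[0.043,0.103,0,-0.375,1]],
])

```text
clock: 24.7
position: [0.5034, -0.1641, 0.1364]
ee_rot: [0.201, 0.165, 0.921, -0.29]
contact_force: [-0.7, -0.7, -1.9]
width: 0.0534
gripper_force: 64.4
```

Run:
```python
from h import *
s,R,p=tool(); print(s['width'],R[2].round(3),p,s['qpos'].round(3)); print(mouth_to(.403,-.141,.085))
im,T=snap("wrist"); im2,_=snap("top"); cv2.imwrite("pics/m7.png",np.hstack([cv2.resize(im,(400,300)),cv2.resize(im2[180:360,310:510],(400,300))]))
```

```text
0.05335600159182678 [-0.466 -0.468 -0.751] [ 0.50342645 -0.16405022  0.13639162] [-0.048  0.244  2.126 -1.089  0.723 -0.429]
(array([ 0.4014, -0.1404,  0.0841]), array([-0.0024, -0.0002,  0.0002]))
```

View pics/m7.png

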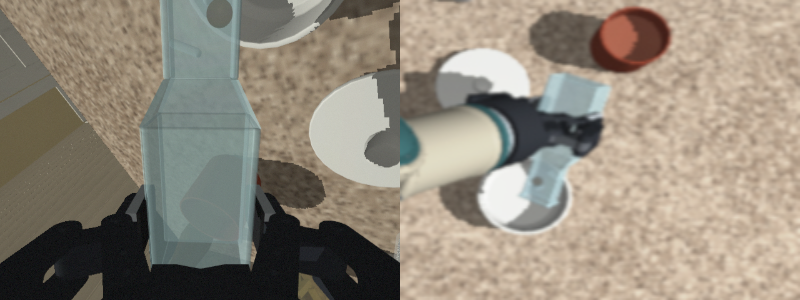

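The nut passed rib 1 and now sits behind rib 2 (219,12). Now I roll the other way, keeping the mouth over the pot.

Call:
move_arm([
  [[0.001,-0.02,0,0.067,1],[0.006,-0.04,0,0.133,1],[0.013,-0.059,0,0.2,1],[0.022,-0.077,0,0.267,1],[0.033,-0.092,0,0.325,1],[0.043,-0.103,0,0.375,1],[0.043,-0.103,0,0.375,1]],
])

```text
clock: 25.5
position: [0.4372, -0.2221, 0.1587]
ee_rot: [0.296, 0.505, 0.788, -0.192]
contact_force: [-0.5, -0.1, -1.7]
width: 0.0531
gripper_force: 64.5
```

Call:
move_arm([
  [[0.001,-0.02,0,0.067,1],[0.006,-0.04,0,0.133,1],[0.013,-0.059,0,0.2,1],[0.013,-0.059,0,0.2,1],[0.013,-0.059,0,0.2,1],[0.022,-0.077,0,0.267,1],[0.033,-0.092,0,0.325,1],[0.033,-0.092,0,0.325,1],[0.033,-0.092,0,0.325,1],[0.033,-0.092,0,0.325,1]],
])

```text
clock: 26.5
position: [0.3665, -0.2331, 0.1496]
ee_rot: [0.339, 0.739, 0.577, -0.081]
contact_force: [0.5, 0.1, -1.4]
width: 0.0532
gripper_force: 64.6
```

Run:
```python
from h import *
s,R,p=tool(); print(s['width'],R.round(3),p,s['qpos'].round(3)); print(mouth_to(.403,-.141,.085))
im,T=snap("wrist"); im2,_=snap("top"); cv2.imwrite("pics/m8.png",np.hstack([cv2.resize(im,(400,300)),cv2.resize(im2[180:360,310:510],(400,300))]))
```

```text
0.053210187393305686 [[ 0.321  0.907  0.271]
 [ 0.798 -0.105 -0.593]
 [-0.51   0.407 -0.758]] [ 0.36647407 -0.23307351  0.14964327] [-0.339  0.024  2.357 -1.178  0.533  0.891]
(array([ 0.4032, -0.1379,  0.0923]), array([ 0.0015, -0.0036,  0.0091]))
```

View pics/m8.png

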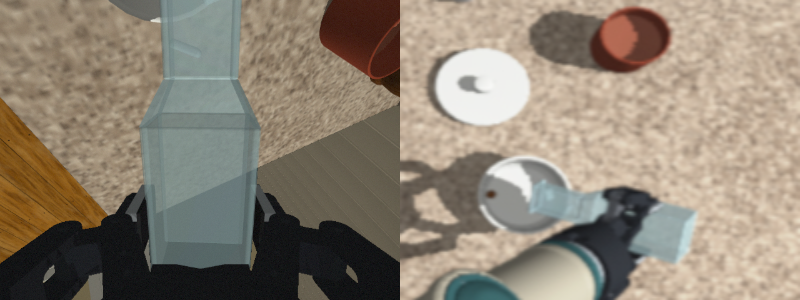

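The nut lies in the pot (brown dot at (490,194)). I lift away, untwist, and carry the bottle round to the opposite side to take the tilt out.

Call:
move_arm([
  [[-0.025,0.02,-0.038,0,1],[-0.05,0.04,-0.076,0,1],[-0.05,0.08,-0.12,-0.07,1],[-0.03,0.12,-0.16,-0.14,1],[0,0.16,-0.2,-0.21,1],[0.03,0.2,-0.22,-0.28,1],[0.06,0.236,-0.243,-0.35,1],[0.06,0.236,-0.243,-0.42,1],[0.06,0.236,-0.243,-0.49,1],[0.06,0.236,-0.243,-0.56,1],[0.06,0.236,-0.243,-0.63,1],[0.06,0.236,-0.243,-0.7,1]],
])

```text
clock: 27.8
position: [0.4994, -0.0993, 0.3486]
ee_rot: [0.196, 0.161, 0.924, -0.287]
contact_force: [0.2, 0.2, -1.3]
width: 0.053
gripper_force: 64.4
```

Run:
```python
from h import *
s,R,p=tool(); print(s['width'],R.round(3),p,s['qpos'].round(3)); print(to(.35,.5,.42),to(-.25,.6,.42),to(-.33,.7,.42))
```

```text
0.053000654416734405 [[-0.871  0.41   0.269]
 [ 0.186  0.783 -0.593]
 [-0.454 -0.467 -0.759]] [ 0.4994333  -0.0993237   0.34856165] [ 0.104  0.022  1.76  -0.724  1.202 -0.905]
(array([ 0.2613,  0.4687, -0.5623]), 0, np.float64(-0.9), 27.8) (array([ 0.9381,  0.259 , -0.8382]), 0, np.float64(-0.9), 27.8) (array([ 1.0484,  0.316 , -0.9393]), 0, np.float64(-0.9), 27.8)
```

Call:
move_arm([
  [[0.02,0.036,-0.043,0,1],[0.04,0.072,-0.086,0,1],[0.06,0.108,-0.13,0,1],[0.08,0.144,-0.173,0,1],[0.1,0.18,-0.216,0,1],[0.12,0.216,-0.26,0,1],[0.14,0.252,-0.303,0,1],[0.16,0.288,-0.346,0,1],[0.18,0.324,-0.39,0,1],[0.2,0.36,-0.433,0,1],[0.22,0.4,-0.476,0,1],[0.24,0.43,-0.52,0,1]],
])

```text
clock: 29.0
position: [0.3634, 0.4558, 0.4158]
ee_rot: [0.197, 0.163, 0.923, -0.286]
contact_force: [0.8, 0.5, -1.8]
width: 0.0535
gripper_force: 64.5
```

Call:
move_arm([
  [[0.052,-0.016,-0.021,0,1],[0.104,-0.032,-0.042,0,1],[0.156,-0.048,-0.063,0,1],[0.208,-0.064,-0.084,0,1],[0.26,-0.08,-0.105,0,1],[0.312,-0.096,-0.126,0,1],[0.364,-0.112,-0.147,0,1],[0.416,-0.128,-0.168,0,1],[0.468,-0.144,-0.19,0,1],[0.52,-0.16,-0.21,0,1],[0.57,-0.175,-0.23,0,1],[0.62,-0.19,-0.25,0,1]],
])

```text
clock: 30.2
position: [-0.1862, 0.5483, 0.4112]
ee_rot: [0.197, 0.164, 0.923, -0.286]
contact_force: [0.1, 1.4, -2.0]
width: 0.0533
gripper_force: 64.4
```

Run:
```python
from h import *
s,R,p=tool(); print(s['width'],R.round(3),p,s['qpos'].round(3),s['contact_force']); a=np.radians(115)
for k in(.15,.3): print(np.round(R.T@np.array([k*np.cos(a),k*np.sin(a),.0])/.8,3),np.round(R.T@np.array([0,0,.1])/.8,3))
```

```text
0.05325848217535616 [[-0.869  0.415  0.27 ]
 [ 0.19   0.783 -0.592]
 [-0.458 -0.463 -0.759]] [-0.18617446  0.54832331  0.41120027] [ 1.841  0.657  0.663 -0.176  2.518  0.516] [ 0.11085157  1.36478448 -2.0175536 ]
[ 0.101  0.1   -0.122] [-0.057 -0.058 -0.095]
[ 0.202  0.2   -0.244] [-0.057 -0.058 -0.095]
```

Call:
move_arm([
  [[0.04,0.04,-0.05,0,1],[0.08,0.08,-0.1,0,1],[0.12,0.12,-0.15,0,1],[0.2,0.2,-0.244,0,1],[0.2,0.2,-0.244,0,1]],
])

```text
clock: 30.7
position: [-0.2357, 0.6337, 0.3728]
ee_rot: [0.197, 0.165, 0.922, -0.291]
contact_force: [0.8, -0.6, -1.1]
width: 0.0534
gripper_force: 63.5
```

Call:
move_arm([
  [[0.2,0.2,-0.22,0,1],[0.2,0.2,-0.22,0,1]],
])

```text
clock: 30.9
position: [-0.2469, 0.6353, 0.3579]
ee_rot: [0.199, 0.166, 0.918, -0.299]
contact_force: [0.0, -0.5, -2.7]
width: 0.0532
gripper_force: 63.5
```

Call:
move_arm([
  [[0.2,0.2,-0.22,0,1],[0.2,0.2,-0.22,0,1]],
])

```text
clock: 31.1
position: [-0.2567, 0.6379, 0.3399]
ee_rot: [0.202, 0.167, 0.914, -0.31]
contact_force: [0.4, 0.3, -2.7]
width: 0.0533
gripper_force: 63.6
```

Call:
move_arm([
  [[0.2,0.2,-0.22,0,1],[0.2,0.2,-0.22,0,1]],
])

```text
clock: 31.3
position: [-0.2647, 0.6401, 0.3227]
ee_rot: [0.205, 0.167, 0.91, -0.32]
contact_force: [0.3, 0.3, -2.3]
width: 0.0533
gripper_force: 63.6
```

Run:
```python
from h import *
s,R,p=tool(); print(s['width'],R.round(3),p,s['qpos'].round(3),s['contact_force']); a=np.radians(115)
print(np.round(R.T@np.array([.3*np.cos(a),.3*np.sin(a),.0])/.8,3),np.round(R.T@np.array([0,0,.1])/.8,3))
```

```text
0.053297647416022546 [[-0.86   0.435  0.266]
 [ 0.173  0.739 -0.651]
 [-0.48  -0.514 -0.711]] [-0.26474379  0.64012289  0.32270246] [ 1.888  0.988  0.221 -0.118  2.709  0.594] [ 0.28524577  0.25753182 -2.34400189]
[ 0.195  0.182 -0.263] [-0.06  -0.064 -0.089]
```

Call:
move_arm([
  [[-0.055,-0.067,-0.266,0,1],[-0.055,-0.067,-0.266,0,1]],
])

```text
clock: 31.5
position: [-0.2595, 0.6309, 0.3571]
ee_rot: [0.196, 0.168, 0.918, -0.3]
contact_force: [0.1, 0.4, -0.8]
width: 0.0532
gripper_force: 63.6
```

Call:
move_arm([
  [[-0.055,-0.067,-0.266,0,1],[-0.055,-0.067,-0.266,0,1]],
])

```text
clock: 31.7
position: [-0.2539, 0.6206, 0.3899]
ee_rot: [0.186, 0.168, 0.927, -0.28]
contact_force: [0.7, -0.4, -1.8]
width: 0.0538
gripper_force: 63.7
```

Call:
move_arm([
  [[-0.055,-0.067,-0.266,0,1],[-0.055,-0.067,-0.266,0,1]],
])

```text
clock: 31.9
position: [-0.2486, 0.61, 0.4188]
ee_rot: [0.178, 0.168, 0.934, -0.262]
contact_force: [-0.0, 0.7, -0.4]
width: 0.0533
gripper_force: 63.7
```

Run:
```python
from h import *
s,R,p=tool(); print(s['width'],R.round(3),p,s['qpos'].round(3),s['contact_force']); a=np.radians(115)
print(np.round(R.T@np.array([.3*np.cos(a),.3*np.sin(a),.0])/.8,3),np.round(R.T@np.array([0,0,.1])/.8,3))
```

```text
0.05334827398460972 [[-0.88   0.407  0.245]
 [ 0.22   0.807 -0.548]
 [-0.42  -0.429 -0.8  ]] [-0.24864579  0.61004649  0.4187642 ] [ 1.886  0.847  0.22  -0.151  2.711  0.555] [-0.02032512  0.72377649 -0.37910836]
[ 0.214  0.21  -0.225] [-0.053 -0.054 -0.1  ]
```

Call:
move_arm([
  [[-0.035,-0.04,-0.275,0,1],[-0.035,-0.04,-0.275,0,1]],
])

```text
clock: 32.1
position: [-0.2435, 0.6002, 0.443]
ee_rot: [0.171, 0.168, 0.939, -0.246]
contact_force: [0.0, 0.2, -1.5]
width: 0.0528
gripper_force: 63.7
```

Call:
move_arm([
  [[-0.035,-0.04,-0.275,0,1],[-0.035,-0.04,-0.275,0,1]],
])

```text
clock: 32.3
position: [-0.2381, 0.5893, 0.4673]
ee_rot: [0.164, 0.167, 0.945, -0.229]
contact_force: [-0.1, -0.1, -1.9]
width: 0.0534
gripper_force: 63.7
```

Call:
move_arm([
  [[-0.03,-0.03,-0.275,0,1],[-0.03,-0.03,-0.275,0,1]],
])

```text
clock: 32.5
position: [-0.2322, 0.5779, 0.4905]
ee_rot: [0.158, 0.167, 0.95, -0.213]
contact_force: [-0.0, 0.1, -2.3]
width: 0.0531
gripper_force: 63.7
```

Call:
move_arm([
  [[-0.02,-0.02,-0.275,0,1],[-0.02,-0.02,-0.275,0,1]],
])

```text
clock: 32.7
position: [-0.2272, 0.5664, 0.5115]
ee_rot: [0.152, 0.167, 0.954, -0.198]
contact_force: [0.1, -0.9, -1.6]
width: 0.0535
gripper_force: 63.7
```

Call:
move_arm([
  [[-0.01,-0.01,-0.275,0,1],[-0.01,-0.01,-0.275,0,1]],
])

```text
clock: 32.9
position: [-0.2232, 0.555, 0.5303]
ee_rot: [0.146, 0.166, 0.958, -0.185]
contact_force: [-0.5, -0.3, -1.5]
width: 0.0532
gripper_force: 63.7
```

Call:
move_arm([
  [[0,0,-0.275,0,1],[0,0,-0.275,0,1]],
])

```text
clock: 33.1
position: [-0.2202, 0.5439, 0.547]
ee_rot: [0.141, 0.166, 0.961, -0.172]
contact_force: [-0.4, 0.0, -1.8]
width: 0.0533
gripper_force: 63.6
```

Call:
move_arm([
  [[0,0,-0.275,0,1],[0,0,-0.275,0,1]],
])

```text
clock: 33.3
position: [-0.2172, 0.5323, 0.5634]
ee_rot: [0.136, 0.166, 0.964, -0.16]
contact_force: [0.8, -0.5, -1.9]
width: 0.0534
gripper_force: 63.6
```

Call:
move_arm([
  [[0.01,0.01,-0.275,0,1],[0.01,0.01,-0.275,0,1]],
])

```text
clock: 33.5
position: [-0.2152, 0.5212, 0.5778]
ee_rot: [0.131, 0.165, 0.966, -0.148]
contact_force: [-0.6, 0.1, -0.7]
width: 0.0532
gripper_force: 63.6
```

Run:
```python
from h import *
s,R,p=tool(); print(s['width'],R.round(3),p,s['qpos'].round(3),s['contact_force']); a=np.radians(115)
print(np.round(R.T@np.array([.3*np.cos(a),.3*np.sin(a),.0])/.8,3),np.round(R.T@np.array([0,0,.1])/.8,3))
```

```text
0.05318070958194495 [[-0.911  0.358  0.204]
 [ 0.281  0.902 -0.329]
 [-0.302 -0.243 -0.922]] [-0.21519846  0.52124342  0.57783327] [ 1.895  0.59   0.22  -0.213  2.711  0.486] [-0.63564822  0.07693964 -0.71378703]
[ 0.24   0.25  -0.144] [-0.038 -0.03  -0.115]
```

Call:
move_arm([
  [[0.063,0.08,-0.244,0,1],[0.063,0.08,-0.244,0,1]],
])

```text
clock: 33.7
position: [-0.2166, 0.5189, 0.5801]
ee_rot: [0.129, 0.165, 0.967, -0.146]
contact_force: [0.2, 0.0, -1.2]
width: 0.0532
gripper_force: 63.6
```

Call:
move_arm([
  [[0.063,0.08,-0.244,0,1],[0.063,0.08,-0.244,0,1]],
])

```text
clock: 33.9
position: [-0.2177, 0.5161, 0.5827]
ee_rot: [0.127, 0.165, 0.967, -0.144]
contact_force: [0.4, -0.2, -1.4]
width: 0.0533
gripper_force: 63.6
```

Call:
move_arm([
  [[0.11,0.12,-0.15,0,1],[0.11,0.12,-0.15,0,1]],
])

```text
clock: 34.1
position: [-0.2267, 0.5227, 0.5708]
ee_rot: [0.129, 0.166, 0.966, -0.153]
contact_force: [0.2, 0.7, -2.2]
width: 0.053
gripper_force: 63.7
```

Call:
move_arm([
  [[0.11,0.12,-0.15,0,1],[0.11,0.12,-0.15,0,1]],
])

```text
clock: 34.3
position: [-0.2341, 0.5286, 0.5598]
ee_rot: [0.13, 0.167, 0.964, -0.162]
contact_force: [-0.5, -0.2, -2.6]
width: 0.0531
gripper_force: 63.6
```

Run:
```python
from h import *
s,R,p=tool(); print(s['width'],R.round(3),p,s['qpos'].round(3),s['contact_force']); a=np.radians(115)
print(np.round(R.T@np.array([.3*np.cos(a),.3*np.sin(a),.0])/.8,3),np.round(R.T@np.array([0,0,.1])/.8,3))
```

```text
0.05312756158302018 [[-0.91   0.363  0.198]
 [ 0.279  0.892 -0.356]
 [-0.305 -0.269 -0.913]] [-0.23413958  0.52859973  0.55978876] [ 1.91   0.619  0.222 -0.163  2.709  0.547] [-0.53710566 -0.20508351 -2.64088199]
[ 0.239  0.246 -0.152] [-0.038 -0.034 -0.114]
```

Call:
move_arm([
  [[-0.08,-0.07,-0.3,0,1],[-0.08,-0.07,-0.3,0,1],[-0.08,-0.07,-0.3,0,1]],
])

```text
clock: 34.6
position: [-0.2161, 0.5065, 0.5946]
ee_rot: [0.12, 0.166, 0.969, -0.135]
contact_force: [0.6, -0.5, -0.5]
width: 0.0532
gripper_force: 63.6
```

Call:
move_arm([
  [[-0.08,-0.07,-0.3,0,1],[-0.08,-0.07,-0.3,0,1]],
])

```text
clock: 34.8
position: [-0.203, 0.4875, 0.6201]
ee_rot: [0.113, 0.165, 0.973, -0.115]
contact_force: [-0.5, -0.1, -1.9]
width: 0.0534
gripper_force: 63.6
```

Call:
move_arm([
  [[-0.05,-0.04,-0.3,0,1],[-0.05,-0.04,-0.3,0,1]],
])

```text
clock: 35.0
position: [-0.1928, 0.4694, 0.6414]
ee_rot: [0.107, 0.164, 0.976, -0.096]
contact_force: [0.2, 0.3, -1.3]
width: 0.0532
gripper_force: 63.6
```

Call:
move_arm([
  [[-0.05,-0.04,-0.3,0,1],[-0.05,-0.04,-0.3,0,1]],
])

```text
clock: 35.2
position: [-0.1829, 0.4509, 0.6613]
ee_rot: [0.102, 0.163, 0.978, -0.078]
contact_force: [0.4, -0.0, -1.2]
width: 0.0529
gripper_force: 63.6
```

Call:
move_arm([
  [[-0.03,-0.03,-0.3,0,1],[-0.03,-0.03,-0.3,0,1]],
])

```text
clock: 35.4
position: [-0.1768, 0.4324, 0.6785]
ee_rot: [0.097, 0.162, 0.98, -0.062]
contact_force: [0.2, 0.6, -1.2]
width: 0.0531
gripper_force: 63.6
```

Run:
```python
from h import *
s,R,p=tool(); print(s['width'],R.round(3),p,s['qpos'].round(3),s['contact_force']); a=np.radians(115)
print(np.round(R.T@np.array([.3*np.cos(a),.3*np.sin(a),.0])/.8,3),np.round(R.T@np.array([0,0,.1])/.8,3))
```

```text
0.053140033552435434 [[-0.929  0.329  0.17 ]
 [ 0.305  0.94  -0.153]
 [-0.21  -0.09  -0.974]] [-0.1767712   0.4324012   0.67848061] [ 1.896  0.398  0.22  -0.272  2.711  0.415] [ 0.19094738  0.61284758 -1.19747787]
[ 0.251  0.267 -0.079] [-0.026 -0.011 -0.122]
```

Call:
move_arm([
  [[0.03,-0.04,0,0,1],[0.06,-0.085,0,0,1],[0.09,-0.13,0,0,1],[0.12,-0.17,-0.01,0,1],[0.15,-0.21,-0.01,0,1],[0.15,-0.21,-0.01,0,1]],
])

```text
clock: 36.0
position: [-0.3464, 0.3107, 0.6692]
ee_rot: [0.096, 0.158, 0.981, -0.062]
contact_force: [0.6, 0.5, -0.9]
width: 0.053
gripper_force: 63.7
```

Call:
move_arm([
  [[-0.06,-0.03,-0.3,0,1],[-0.06,-0.03,-0.3,0,1],[-0.06,-0.03,-0.3,0,1]],
])

```text
clock: 36.3
position: [-0.3151, 0.2882, 0.6924]
ee_rot: [0.083, 0.163, 0.982, -0.051]
contact_force: [-0.2, -0.2, -0.9]
width: 0.0533
gripper_force: 63.7
```

Call:
move_arm([
  [[-0.06,-0.03,-0.3,0,1],[-0.06,-0.03,-0.3,0,1]],
])

```text
clock: 36.5
position: [-0.2972, 0.2719, 0.707]
ee_rot: [0.072, 0.163, 0.983, -0.041]
contact_force: [0.0, 0.1, -1.5]
width: 0.0533
gripper_force: 63.7
```

Call:
move_arm([
  [[-0.05,-0.03,-0.3,0,1],[-0.05,-0.03,-0.3,0,1]],
])

```text
clock: 36.7
position: [-0.2825, 0.2563, 0.7198]
ee_rot: [0.061, 0.162, 0.984, -0.031]
contact_force: [-0.7, 0.0, -1.1]
width: 0.0536
gripper_force: 63.7
```

Run:
```python
from h import *
s,R,p=tool(); print(s['width'],R.round(3),p,s['qpos'].round(3),s['contact_force'])
```

```text
0.05355529000517972 [[-0.94   0.323  0.11 ]
 [ 0.315  0.946 -0.08 ]
 [-0.13  -0.04  -0.991]] [-0.28248338  0.25629222  0.71977465] [ 2.255  0.239  0.323 -0.084  2.711  0.936] [-0.69042402  0.02775229 -1.05618041]
```

Call:
move_arm([
  [[-0.04,-0.02,-0.3,0,1],[-0.04,-0.02,-0.3,0,1]],
])

```text
clock: 36.9
position: [-0.2695, 0.2444, 0.7309]
ee_rot: [0.05, 0.161, 0.985, -0.02]
contact_force: [0.4, -0.3, -1.3]
width: 0.0532
gripper_force: 63.7
```

Call:
move_arm([
  [[-0.03,-0.02,-0.3,0,1],[-0.03,-0.02,-0.3,0,1]],
])

```text
clock: 37.1
position: [-0.2588, 0.2327, 0.7411]
ee_rot: [0.04, 0.161, 0.986, -0.01]
contact_force: [0.6, -0.7, -0.6]
width: 0.053
gripper_force: 63.7
```

Call:
move_arm([
  [[-0.03,-0.02,-0.3,0,1],[-0.03,-0.02,-0.3,0,1]],
])

```text
clock: 37.3
position: [-0.2476, 0.2203, 0.7511]
ee_rot: [0.029, 0.161, 0.987, 0.001]
contact_force: [0.2, 0.1, -1.2]
width: 0.0532
gripper_force: 63.7
```

Call:
move_arm([
  [[-0.02,0,-0.3,0,1],[-0.02,0,-0.3,0,1]],
])

```text
clock: 37.5
position: [-0.2368, 0.2135, 0.7603]
ee_rot: [0.018, 0.161, 0.987, 0.012]
contact_force: [1.1, -0.2, -1.6]
width: 0.0529
gripper_force: 63.7
```

Run:
```python
from h import *
s,R,p=tool(); print(s['width'],R.round(3),p,s['qpos'].round(3),s['contact_force'])
```

```text
0.05293076778424394 [[-0.948  0.317  0.039]
 [ 0.318  0.948  0.018]
 [-0.031  0.03  -0.999]] [-0.23681422  0.21350676  0.76027264] [ 2.237  0.134  0.305 -0.101  2.711  0.897] [ 1.07213958 -0.18212792 -1.58710386]
```

Run:
```python
from h import *
s,R,p=tool()
for q in([.05,.48,.6],[.42,.2,.45],[.4735,-.297,.15],[.4735,-.297,.021]):
    d=R.T@(np.array(q)-p)/.8; p=np.array(q); print(d.round(4),np.linalg.norm(d).round(2))
```

```text
[-0.2277  0.4234  0.2204] 0.53
[-0.5436 -0.1909  0.199 ] 0.61
[-0.2489 -0.579   0.3658] 0.73
[ 0.0051 -0.0048  0.1611] 0.16
```

Call:
move_arm([
  [[-0.02,0.04,0.02,0,1],[-0.045,0.085,0.044,0,1],[-0.07,0.13,0.066,0,1],[-0.09,0.17,0.088,0,1],[-0.115,0.21,0.11,0,1],[-0.135,0.255,0.13,0,1],[-0.16,0.3,0.155,0,1],[-0.18,0.34,0.176,0,1],[-0.205,0.38,0.2,0,1],[-0.228,0.423,0.22,0,1],[-0.228,0.423,0.22,0,1],[-0.228,0.423,0.22,0,1]],
])

```text
clock: 38.7
position: [0.0504, 0.4808, 0.5975]
ee_rot: [0.019, 0.162, 0.987, 0.009]
contact_force: [-0.1, -0.3, -0.5]
width: 0.0532
gripper_force: 63.6
```

Call:
move_arm([
  [[-0.05,-0.017,0.018,0,1],[-0.1,-0.035,0.036,0,1],[-0.15,-0.052,0.054,0,1],[-0.2,-0.07,0.072,0,1],[-0.25,-0.087,0.09,0,1],[-0.3,-0.104,0.108,0,1],[-0.35,-0.122,0.126,0,1],[-0.4,-0.14,0.145,0,1],[-0.45,-0.157,0.163,0,1],[-0.5,-0.174,0.18,0,1],[-0.544,-0.191,0.199,0,1],[-0.544,-0.191,0.199,0,1]],
])

```text
clock: 39.9
position: [0.4218, 0.197, 0.4488]
ee_rot: [0.018, 0.163, 0.986, 0.01]
contact_force: [-0.1, 0.3, -2.5]
width: 0.0532
gripper_force: 63.7
```

Call:
move_arm([
  [[-0.02,-0.048,0.03,0,1],[-0.04,-0.096,0.06,0,1],[-0.062,-0.144,0.09,0,1],[-0.083,-0.193,0.12,0,1],[-0.104,-0.24,0.15,0,1],[-0.124,-0.29,0.18,0,1],[-0.145,-0.338,0.21,0,1],[-0.166,-0.386,0.24,0,1],[-0.187,-0.434,0.27,0,1],[-0.207,-0.48,0.3,0,1],[-0.228,-0.53,0.33,0,1],[-0.245,-0.57,0.35,0,1]],
])

```text
clock: 41.1
position: [0.4732, -0.2912, 0.1645]
ee_rot: [0.019, 0.16, 0.987, 0.011]
contact_force: [0.7, 0.4, -1.7]
width: 0.0531
gripper_force: 63.8
```

Run:
```python
from h import *
s,R,p=tool(); print(s['width'],R.round(3),p,s['qpos'].round(3),to(.4735,-.297,.05),to(.4735,-.297,.021))
im,T=snap("wrist"); im2,_=snap("top"); cv2.imwrite("pics/t9.png",im2); cv2.imwrite("pics/m9.png",np.hstack([cv2.resize(im,(400,300)),cv2.resize(im2[180:360,310:510],(400,300))]))
```

```text
0.053071427102738745 [[-0.948  0.316  0.042]
 [ 0.317  0.948  0.016]
 [-0.035  0.028 -0.999]] [ 0.47321045 -0.29116494  0.16450491] [-0.702  0.286  1.687  0.043  1.147 -1.968] (array([ 0.0023, -0.0108,  0.1429]), 0, np.float64(-1.97), 41.1) (array([ 0.0036, -0.0119,  0.1791]), 0, np.float64(-1.97), 41.1)
```

View pics/m9.png

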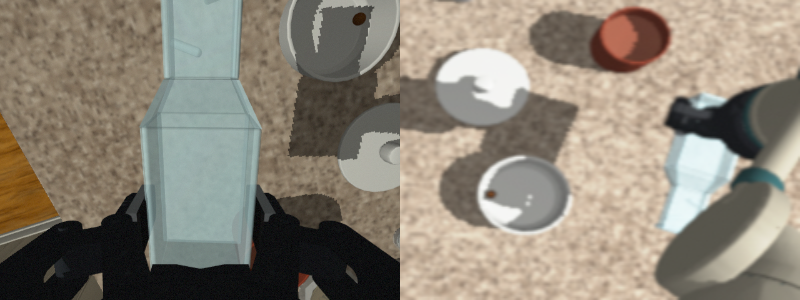

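The nut is at (360,18), inside the pot, and the lid is where I left it. Next I lay the bottle down.

Call:
move_arm([
  [[0.002,-0.01,0.06,0,1],[0.002,-0.011,0.12,0,1],[0.003,-0.012,0.155,0,1],[0.003,-0.012,0.17,0,1],[0.003,-0.012,0.178,0,1],[0.003,-0.012,0.182,0,1],[0.003,-0.012,0.182,0,1],[0.003,-0.012,0.182,0,-1],[0.003,-0.012,0.182,0,-1],[0.003,-0.012,0.182,0,-1],[0.003,-0.012,0.182,0,-1],[0.003,-0.012,0.15,0,-1]],
])

```text
clock: 42.4
position: [0.4706, -0.2953, 0.042]
ee_rot: [0.016, 0.161, 0.987, 0.013]
contact_force: [-0.7, 0.6, -0.2]
width: 0.0861
gripper_force: 0.0
```

Call:
move_arm([
  [[0,0,-0.05,0,-1],[0,0,-0.1,0,-1],[0,0.04,-0.14,0,-1],[0,0.09,-0.16,0,-1],[0,0.14,-0.16,0,-1],[-0.03,0.18,-0.16,0,-1],[-0.04,0.22,-0.16,0,-1],[-0.04,0.22,-0.16,0,-1],[-0.04,0.22,-0.16,0,-1]],
])

```text
clock: 43.3
position: [0.5532, -0.1416, 0.178]
ee_rot: [0.019, 0.16, 0.987, 0.011]
contact_force: [0.1, 0.1, -0.1]
width: 0.0854
gripper_force: 0.0
```

Run:
```python
from h import *
s,R,p=tool(); print(p,R.round(3)[:,2])
im,T=snap("wrist"); cv2.imwrite("pics/w10.png",im); np.save("T10.npy",T)
print(*blobs("wrist",im,(0,0,150),(180,40,255),.014,800,T),sep="\n")
im=snap("top")[0]; cv2.imwrite("pics/t10.png",im); print(*blobs("top",im,(0,0,160),(180,40,255),.014,300),sep="\n")
print(*blobs("top",im,(85,25,120),(110,140,255),.03),sep="\n")
```

```text
[ 0.5532362  -0.14163855  0.17804929] [ 0.04   0.016 -0.999]
(array([390., 195.]), array([ 0.5573, -0.0844]), array([0.1086, 0.1083]), 71)
(array([245.,  44.]), array([ 0.4279, -0.1392]), array([0.1132, 0.0484]), 72)
(array([ 42., 109.]), array([ 0.4373, -0.3001]), array([0.0595, 0.1661]), 72)
(array([100., 463.]), array([0.0525, 0.4637]), array([0.0634, 0.2067]), 0)
(array([272., 434.]), array([0.1213, 0.0946]), array([0.0652, 0.125 ]), 0)
(array([404., 321.]), array([ 0.2749, -0.2049]), array([0.5008, 0.3015]), 1)
(array([175., 243.]), array([0.5284, 0.3231]), array([0.0842, 0.146 ]), 50)
(array([467., 245.]), array([ 0.5303, -0.3554]), array([0.0239, 0.1617]), 74)
(array([349., 230.]), array([ 0.5661, -0.0674]), array([0.074 , 0.1126]), 68)
(array([149., 221.]), array([0.5769, 0.3954]), array([0.05  , 0.1111]), 48)
(array([381., 210.]), array([ 0.616 , -0.1562]), array([0.0276, 0.1618]), 68)
(array([491., 177.]), array([ 0.6982, -0.4247]), array([0.0354, 0.1472]), 68)
(array([448., 158.]), array([ 0.7446, -0.3238]), array([0.1702, 0.1297]), 66)
(array([352., 133.]), array([ 0.7953, -0.089 ]), array([0.1026, 0.061 ]), 1)
(array([409., 140.]), array([ 0.7844, -0.2249]), array([0.0296, 0.1498]), 67)
(array([93., 94.]), array([0.8992, 0.5427]), array([0.1199, 0.0754]), 64)
(array([209., 111.]), array([0.8381, 0.2594]), array([0.2614, 0.1048]), 23)
(array([438., 271.]), array([ 0.4691, -0.2799]), array([0.0397, 0.1036]), 73)
(array([229., 146.]), array([0.7631, 0.2151]), array([0.0425, 0.0621]), 1)
(array([192.,  90.]), array([0.8996, 0.3031]), array([0.0211, 0.0387]), 19)
```

Call:
move_arm([
  [[0.05,-0.016,-0.02,0,-1],[0.1,-0.03,-0.03,0,-1],[0.1,-0.03,-0.03,0,-1],[0.1,-0.03,-0.03,0,-1]],
])

```text
clock: 43.8
position: [0.4681, -0.1409, 0.1994]
ee_rot: [0.02, 0.162, 0.987, 0.011]
contact_force: [0.6, -0.8, 0.2]
width: 0.0853
gripper_force: 0.0
```

Run:
```python
from h import *
im,T=snap("wrist"); cv2.imwrite("pics/w11.png",im); np.save("T11.npy",T)
hsv=cv2.cvtColor(im,cv2.COLOR_BGR2HSV); m=cv2.inRange(hsv,(0,0,80),(180,28,255))
for z in (.045,): print(*blobs("wrist",im,(0,0,90),(180,28,255),z,1500,T),sep="\n")
pr=to(.5573,-.0844,.1);print(pr,to(.5573,-.0844,.0255))
```

```text
(array([408., 283.]), array([ 0.5403, -0.0889]), array([0.0962, 0.0984]), 34)
(array([302., 126.]), array([ 0.4056, -0.1281]), array([0.1026, 0.1027]), 67)
(array([-0.0774,  0.0986,  0.1298]), 0, np.float64(-1.72), 43.9) (array([-0.074 ,  0.096 ,  0.2228]), 0, np.float64(-1.72), 43.9)
```

View pics/w11.png

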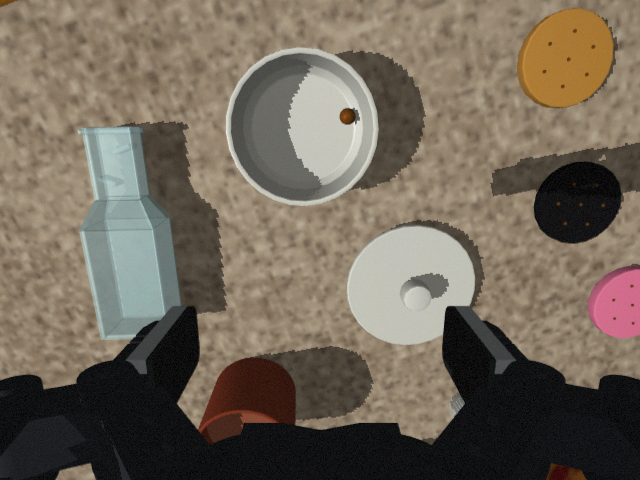

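The bottle lies flat. The pot rim is centred at world (.4056,-.128), seen at (302,126), with the nut inside at (347,116). The lid is at (411,285). Now I put the lid back on.

Call:
move_arm([
  [[-0.04,0.04,0.02,0,-1],[-0.075,0.08,0.05,0,-1],[-0.077,0.098,0.1,0,-1],[-0.077,0.098,0.13,0,-1],[-0.075,0.097,0.18,0,-1],[-0.074,0.096,0.215,0,-1],[-0.074,0.096,0.223,0,-1],[-0.074,0.096,0.223,0,-1],[-0.074,0.096,0.223,0,1],[-0.074,0.096,0.223,0,1],[-0.074,0.096,0.223,0,1],[-0.074,0.096,0.223,0,1]],
], squeeze=50)

```text
clock: 45.05
position: [0.5572, -0.0833, 0.0259]
ee_rot: [0.02, 0.161, 0.987, 0.011]
contact_force: [-0.6, -0.2, -0.6]
width: 0.0283
gripper_force: 0.0
```

Call:
move_arm([
  [[0,0,0,0,1],[0,0,0,0,1],[0,0,-0.04,0,1],[0,0,-0.1,0,1],[0,0,-0.12,0,1],[0,0,-0.12,0,1]],
])

```text
clock: 45.65
position: [0.5546, -0.0852, 0.1239]
ee_rot: [0.022, 0.161, 0.987, 0.011]
contact_force: [-0.3, 0.5, -1.1]
width: 0.0223
gripper_force: 49.7
```

Run:
```python
from h import *
s,R,p=tool(); print(s['width'],s['gripper_force'],p,to(.4056,-.128,.12),to(.4056,-.128,.064))
```

```text
0.022265254141466836 49.66458857059479 [ 0.55461523 -0.08515234  0.12392953] (array([ 0.1596, -0.1099, -0.0048]), 0, np.float64(-1.56), 45.6) (array([ 0.1625, -0.1119,  0.0652]), 0, np.float64(-1.56), 45.6)
```

Call:
move_arm([
  [[0.05,-0.035,-0.005,0,1],[0.1,-0.07,-0.005,0,1],[0.15,-0.1,-0.005,0,1],[0.16,-0.11,-0.005,0,1],[0.16,-0.11,-0.005,0,1],[0.161,-0.111,0.03,0,1],[0.162,-0.112,0.05,0,1],[0.163,-0.112,0.06,0,1],[0.163,-0.112,0.065,0,1],[0.163,-0.112,0.067,0,1],[0.163,-0.112,0.067,0,1]],
])

```text
clock: 46.75
position: [0.4036, -0.127, 0.0631]
ee_rot: [0.019, 0.16, 0.987, 0.011]
contact_force: [-10.6, 3.4, 33.5]
width: 0.022
gripper_force: 53.3
```

Call:
move_arm([
  [[0,0,0,0,-1],[0,0,0,0,-1],[0,0,0,0,-1],[0,0,0,0,-1],[0,0,-0.06,0,-1],[0,0,-0.12,0,-1],[-0.06,0.02,-0.16,0,-1],[-0.1,0.03,-0.16,0,-1],[-0.1,0.03,-0.16,0,-1],[-0.1,0.03,-0.16,0,-1]],
])

```text
clock: 47.75
position: [0.4811, -0.1317, 0.1908]
ee_rot: [0.018, 0.16, 0.987, 0.011]
contact_force: [-0.3, -0.3, -0.2]
width: 0.0854
gripper_force: 0.0
```

Run:
```python
from h import *
s,R,p=tool(); print(p)
im,T=snap("wrist"); cv2.imwrite("pics/w12.png",im)
print(*blobs("wrist",im,(0,0,150),(180,40,255),.051,1500,T),sep="\n")
print(*blobs("wrist",im,(8,120,80),(20,255,255),.01,1500,T),sep="\n")
```

```text
[ 0.48113043 -0.13174126  0.19075908]
(array([ 98., 215.]), array([ 0.4301, -0.2664]), array([0.0352, 0.1395]), 76)
(array([284., 108.]), array([ 0.404 , -0.1274]), array([0.1083, 0.1087]), 73)
(array([555.,  53.]), array([0.4232, 0.0701]), array([0.0707, 0.0616]), 72)
```

Call:
move_arm([
  [[0.015,0.05,0,0,-1],[0.03,0.1,0,0,-1],[0.045,0.15,0,0,-1],[0.06,0.2,0,0,-1],[0.07,0.25,0,0,-1],[0.07,0.25,0,0,-1],[0.07,0.25,0,0,-1]],
])

```text
clock: 48.5
position: [0.4897, 0.0757, 0.1944]
ee_rot: [0.018, 0.16, 0.987, 0.011]
contact_force: [1.0, -0.2, -0.1]
width: 0.0855
gripper_force: 0.0
```

```bash
cat >> h.py <<'E'
def look(n="wrist",z=.01):
    im,T=snap(n); b=blobs(n,im,(8,120,60),(22,255,255),z,400,T)
    print(T[:3,3].round(4),*[(x[0],x[1],x[2]) for x in b],sep="\n"); return im,T,b
E
python3 - <<'E'
from h import *
im,T,b=look(); cv2.imwrite("pics/w13.png",im)
c=min(b,key=lambda x:abs(x[1][1]-.074)+abs(x[1][0]-.42))[1]; print(c,to(*c,.05),to(*c,.008))
print("plate",*blobs("top",snap("top")[0],(0,0,175),(180,40,255),.012,1500),sep="\n")
E
```

```text
[0.4897 0.0757 0.1944]
(array([464., 235.]), array([0.5459, 0.1845]), array([0.0535, 0.0508]))
(array([282., 127.]), array([0.421 , 0.0729]), array([0.067 , 0.0668]))
(array([458.,  58.]), array([0.415 , 0.2106]), array([0.0601, 0.0589]))
[0.421  0.0729] (array([ 0.0867, -0.0344,  0.1771]), 0, np.float64(-1.25), 48.5) (array([ 0.0884, -0.0358,  0.2295]), 0, np.float64(-1.25), 48.5)
plate
(array([294., 433.]), array([0.1432, 0.0136]), array([0.2408, 0.3406]), 0)
(array([371., 300.]), array([ 0.4071, -0.1323]), array([0.1145, 0.1151]), 45)
(array([441., 282.]), array([ 0.4399, -0.2902]), array([0.0584, 0.1719]), 72)
(array([243., 211.]), array([0.6072, 0.1678]), array([0.1764, 0.1143]), 90)
(array([213., 113.]), array([0.8539, 0.2426]), array([0.2592, 0.0772]), 35)
```

Call:
move_arm([
  [[0.03,-0.012,0.05,0,-1],[0.06,-0.025,0.1,0,-1],[0.087,-0.034,0.15,0,-1],[0.087,-0.034,0.18,0,-1],[0.088,-0.036,0.21,0,-1],[0.088,-0.036,0.225,0,-1],[0.088,-0.036,0.229,0,-1],[0.088,-0.036,0.229,0,-1]],
])

```text
clock: 49.4
position: [0.4228, 0.0724, 0.0088]
ee_rot: [0.018, 0.162, 0.987, 0.011]
contact_force: [-0.2, 0.4, 0.4]
width: 0.0855
gripper_force: 0.0
```

Call:
move_arm([
  [[0,0,0,0,1],[0,0,0,0,1],[0,0,0,0,1],[0,0,0,0,1],[0,0,0,0,1]],
], squeeze=30)

```text
clock: 49.9
position: [0.4261, 0.0726, 0.0123]
ee_rot: [0.023, 0.16, 0.987, 0.011]
contact_force: [-3.0, -6.0, 22.3]
width: 0.0592
gripper_force: 28.1
```

The fingertips landed on top of the cracker, because they sit farther back at this opening. I open and go lower.

Call:
move_arm([
  [[0,0,-0.005,0,-1],[0,0,-0.005,0,-1],[0,0,-0.005,0,-1],[0.002,0,0,0,-1],[0.002,0,0.008,0,-1],[0.002,0,0.008,0,-1]],
])

```text
clock: 50.5
position: [0.4208, 0.0741, 0.0014]
ee_rot: [0.018, 0.161, 0.987, 0.011]
contact_force: [-0.2, -0.4, 0.1]
width: 0.0854
gripper_force: 0.0
```

Call:
move_arm([
  [[0,0,0,0,1],[0,0,0,0,1],[0,0,0,0,1],[0,0,0,0,1],[0,0,0,0,1]],
], squeeze=30)

```text
clock: 51.0
position: [0.4217, 0.074, 0.0026]
ee_rot: [0.019, 0.161, 0.987, 0.011]
contact_force: [-0.9, -1.1, 1.5]
width: 0.0667
gripper_force: 33.6
```

Call:
move_arm([
  [[0,0,-0.03,0,1],[0,0,-0.08,0,1],[0,0,-0.14,0,1],[0,0,-0.18,0,1],[0,0,-0.18,0,1]],
])

```text
clock: 51.5
position: [0.4194, 0.0719, 0.1508]
ee_rot: [0.024, 0.161, 0.987, 0.012]
contact_force: [0.6, -0.5, -0.2]
width: 0.0664
gripper_force: 33.9
```

Run:
```python
from h import *
s,R,p=tool(); print(s['width'],p)
for f,n in(("pics/top0.png","top"),("pics/scene0.png","scene"),(None,"top"),(None,"scene")):
    im=cv2.imread(f) if f else snap(n)[0]
    print(n,*[b[:3] for b in blobs(n,im,(0,0,165),(180,45,255),.012,1500) if b[1][0]>.4 and .2<b[1][1]<.5])
print(to(.6,.34,.2))
```

```text
0.0663687718038882 [0.41941847 0.07185559 0.15082123]
top (array([155., 245.]), array([0.5252, 0.3652]), array([0.1525, 0.1535])) (array([210., 113.]), array([0.8394, 0.2591]), array([0.2615, 0.1043]))
scene (array([193., 339.]), array([0.5249, 0.3616]), array([0.156 , 0.1554]))
top (array([168., 228.]), array([0.5694, 0.346 ]), array([0.1547, 0.1209])) (array([210., 112.]), array([0.8516, 0.2475]), array([0.2579, 0.1052]))
scene (array([190., 325.]), array([0.5716, 0.3447]), array([0.1552, 0.13  ]))
(array([-0.1137,  0.3925, -0.0512]), 0, np.float64(-1.27), 51.6)
```

Call:
move_arm([
  [[-0.02,0.055,-0.015,0,1],[-0.04,0.11,-0.03,0,1],[-0.06,0.165,-0.045,0,1],[-0.08,0.22,-0.06,0,1],[-0.1,0.275,-0.07,0,1],[-0.12,0.33,-0.07,0,1],[-0.14,0.385,-0.07,0,1],[-0.15,0.41,-0.07,0,1],[-0.15,0.41,-0.07,0,1],[-0.15,0.41,-0.07,0,1]],
])

```text
clock: 52.6
position: [0.6301, 0.3433, 0.2123]
ee_rot: [0.017, 0.161, 0.987, 0.009]
contact_force: [0.1, -0.4, -0.7]
width: 0.0667
gripper_force: 34.0
```

Run:
```python
from h import *
im,T=snap("wrist"); cv2.imwrite("pics/w14.png",im); np.save("T14.npy",T); print(T[:3,3])
for lo in(130,150,170): print(*[b[:3] for b in blobs("wrist",im,(0,0,lo),(180,40,255),.012,3000,T)])
```

```text
[0.63010416 0.34326359 0.21225967]
(array([287., 103.]), array([0.5497, 0.3496]), array([0.1512, 0.151 ]))
(array([272., 105.]), array([0.5496, 0.3497]), array([0.1506, 0.1515]))
(array([290., 105.]), array([0.5527, 0.3588]), array([0.1315, 0.151 ]))
```

View pics/w14.png

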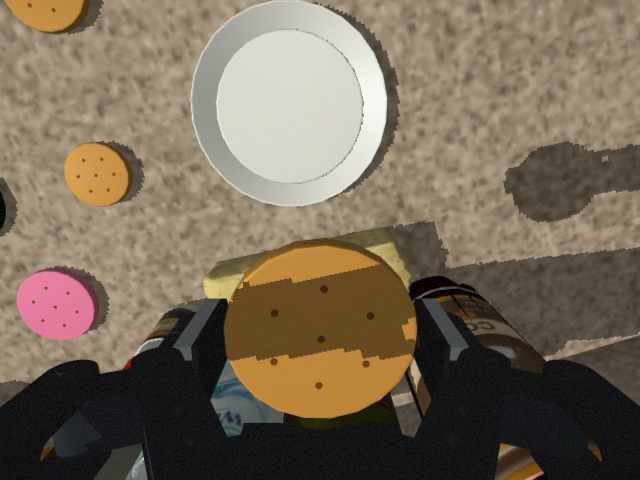

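The plate was knocked. It is now fully visible at (289,103), centred at world (.5497,.3497). The cracker is held level at (321,328). Next I place it.

Run:
```python
from h import *
print(to(.5497,.3497,.06),to(.5497,.3497,.0105))
```

```text
(array([ 0.1037, -0.0283,  0.1878]), 0, np.float64(-0.85), 52.6) (array([ 0.1056, -0.0298,  0.2496]), 0, np.float64(-0.85), 52.6)
```

Call:
move_arm([
  [[0.04,-0.01,0.03,0,1],[0.08,-0.02,0.07,0,1],[0.104,-0.028,0.12,0,1],[0.104,-0.028,0.17,0,1],[0.104,-0.029,0.21,0,1],[0.105,-0.03,0.235,0,1],[0.106,-0.03,0.246,0,1],[0.106,-0.03,0.25,0,1],[0.106,-0.03,0.25,0,1],[0.106,-0.03,0.25,0,1]],
])

```text
clock: 53.65
position: [0.5524, 0.3513, 0.0138]
ee_rot: [0.02, 0.161, 0.987, 0.012]
contact_force: [-0.2, -0.5, -0.9]
width: 0.0664
gripper_force: 34.0
```

Call:
move_arm([
  [[0,0,0,0,-0.8],[0,0,0,0,-0.8],[0,0,0,0,-0.8],[0,0,0,0,-0.8],[0,0,-0.04,0,-0.8],[0,0,-0.09,0,-0.8],[0,0,-0.15,0,-1],[-0.05,0,-0.21,0,-1],[-0.1,0,-0.25,0,-1],[-0.1,0,-0.25,0,-1],[-0.1,0,-0.25,0,-1]],
])

```text
clock: 54.75
position: [0.6217, 0.322, 0.2173]
ee_rot: [0.021, 0.162, 0.987, 0.012]
contact_force: [-0.6, 0.4, -1.0]
width: 0.0853
gripper_force: 0.0
```

```bash
cat >> h.py <<'E'
def pile(z=.017):
    im,T=snap("wrist"); b=blobs("wrist",im,(8,120,60),(22,255,255),z,400,T)
    w=[x[:3] for x in blobs("wrist",im,(0,0,140),(180,40,255),.012,3000,T)]
    print(T[:3,3].round(4),"orange:",*[x[:3] for x in b],"white:",*w,sep="\n")
    hsv=cv2.cvtColor(im,cv2.COLOR_BGR2HSV)
    return im,T
E
python3 - <<'E'
from h import *
pile(); look(); print(to(.415,.2106,.06),to(.415,.2106,.0))
E
```

```text
[0.6217 0.322  0.2173]
orange:
(array([127., 174.]), array([0.5474, 0.1898]), array([0.0525, 0.0493]))
(array([320., 113.]), array([0.5536, 0.351 ]), array([0.0663, 0.0658]))
(array([81., 19.]), array([0.4361, 0.2099]), array([0.0588, 0.0211]))
white:
(array([315., 103.]), array([0.5493, 0.3497]), array([0.1512, 0.1514]))
[0.6194 0.3222 0.2151]
(array([127., 180.]), array([0.5473, 0.1866]), array([0.0536, 0.0503]))
(array([322., 117.]), array([0.5535, 0.3512]), array([0.068 , 0.0672]))
(array([81., 24.]), array([0.4326, 0.2074]), array([0.0602, 0.0248]))
(array([ 0.2022, -0.2181,  0.1801]), 0, np.float64(-0.87), 54.9) (array([ 0.2046, -0.2201,  0.255 ]), 0, np.float64(-0.87), 54.9)
```

Call:
move_arm([
  [[0.04,-0.044,0,0,-1],[0.08,-0.088,0,0,-1],[0.12,-0.13,0.01,0,-1],[0.16,-0.175,0.04,0,-1],[0.2,-0.216,0.08,0,-1],[0.202,-0.218,0.13,0,-1],[0.202,-0.218,0.18,0,-1],[0.204,-0.22,0.22,0,-1],[0.2045,-0.22,0.245,0,-1],[0.2045,-0.22,0.25,0,-1],[0.2045,-0.22,0.25,0,-1]],
])

```text
clock: 55.95
position: [0.4146, 0.2107, 0.0036]
ee_rot: [0.017, 0.16, 0.987, 0.01]
contact_force: [0.3, 0.5, 0.6]
width: 0.0853
gripper_force: 0.0
```

Call:
move_arm([
  [[0,0,0,0,1],[0,0,0,0,1],[0,0,0,0,1],[0,0,0,0,1],[0,0,0,0,1]],
])

```text
clock: 56.45
position: [0.4171, 0.2112, 0.006]
ee_rot: [0.02, 0.161, 0.987, 0.012]
contact_force: [-1.4, 1.3, 5.4]
width: 0.0587
gripper_force: 31.2
```

Call:
move_arm([
  [[0,0,-0.03,0,1],[0,0,-0.08,0,1],[0,0,-0.14,0,1],[0,0,-0.16,0,1],[0,0,-0.16,0,1]],
])

```text
clock: 56.95
position: [0.4135, 0.2095, 0.1362]
ee_rot: [0.023, 0.161, 0.987, 0.013]
contact_force: [0.5, -0.3, -1.1]
width: 0.0582
gripper_force: 32.7
```

Run:
```python
from h import *
s,R,p=tool(); print(s['width'],p,to(.55,.35,.1),to(.55,.35,.025))
```

```text
0.05818147332871352 [0.41349158 0.2094835  0.13615909] (array([-0.104 ,  0.219 ,  0.0569]), 0, np.float64(-0.93), 57.0) (array([-0.1001,  0.2159,  0.1505]), 0, np.float64(-0.93), 57.0)
```

Call:
move_arm([
  [[-0.025,0.05,0,0,1],[-0.05,0.1,0,0,1],[-0.075,0.16,0.02,0,1],[-0.1,0.21,0.04,0,1],[-0.104,0.219,0.06,0,1],[-0.103,0.218,0.1,0,1],[-0.101,0.217,0.13,0,1],[-0.1,0.216,0.145,0,1],[-0.1,0.216,0.15,0,1],[-0.1,0.216,0.151,0,1],[-0.1,0.216,0.151,0,1]],
])

```text
clock: 58.05
position: [0.5438, 0.3474, 0.0211]
ee_rot: [0.017, 0.161, 0.987, 0.01]
contact_force: [-8.1, -3.3, 15.1]
width: 0.0584
gripper_force: 38.5
```

Call:
move_arm([
  [[0,0,0,0,-0.65],[0,0,0,0,-0.65],[0,0,0,0,-0.65],[0,0,-0.03,0,-0.65],[0,0,-0.08,0,-0.65],[0,0,-0.14,0,-1],[-0.05,0,-0.2,0,-1],[-0.1,0,-0.23,0,-1],[-0.1,0,-0.23,0,-1],[-0.1,0,-0.23,0,-1]],
])

```text
clock: 59.05
position: [0.6167, 0.3201, 0.2065]
ee_rot: [0.02, 0.162, 0.987, 0.012]
contact_force: [0.2, -0.2, -0.8]
width: 0.0852
gripper_force: 0.0
```

Run:
```python
from h import *
pile(.027); look(); print(to(.5465,.1850,.06),to(.5465,.1850,.0075))
```

```text
[0.6167 0.3201 0.2065]
orange:
(array([124., 181.]), array([0.5473, 0.1947]), array([0.0508, 0.0475]))
(array([322., 115.]), array([0.5491, 0.3509]), array([0.0645, 0.0727]))
white:
(array([321., 109.]), array([0.5495, 0.3498]), array([0.1513, 0.1511]))
[0.6146 0.3203 0.2048]
(array([127., 185.]), array([0.5472, 0.1868]), array([0.0535, 0.0509]))
(array([323., 119.]), array([0.5497, 0.3494]), array([0.0767, 0.0678]))
(array([ 0.0309, -0.1918,  0.1741]), 0, np.float64(-0.87), 59.1) (array([ 0.0329, -0.1935,  0.2396]), 0, np.float64(-0.87), 59.1)
```

Call:
move_arm([
  [[0.006,-0.05,0,0,-1],[0.012,-0.1,0,0,-1],[0.02,-0.15,0.02,0,-1],[0.03,-0.19,0.06,0,-1],[0.031,-0.19,0.11,0,-1],[0.031,-0.19,0.16,0,-1],[0.032,-0.191,0.2,0,-1],[0.033,-0.191,0.228,0,-1],[0.033,-0.191,0.237,0,-1],[0.033,-0.191,0.237,0,-1],[0.033,-0.191,0.237,0,-0.6]],
])

```text
clock: 60.25
position: [0.5494, 0.1877, 0.0117]
ee_rot: [0.019, 0.16, 0.987, 0.011]
contact_force: [1.2, 0.3, 0.1]
width: 0.0733
gripper_force: 0.0
```

Call:
move_arm([
  [[0,0,0,0,1],[0,0,0,0,1],[0,0,0,0,1],[0,0,0,0,1],[0,0,0,0,1]],
])

```text
clock: 60.75
position: [0.5501, 0.1874, 0.0131]
ee_rot: [0.02, 0.161, 0.987, 0.012]
contact_force: [-0.4, 0.0, 5.2]
width: 0.0492
gripper_force: 30.2
```

Call:
move_arm([
  [[0,0,0,0,-0.8],[0,0,0,0,-0.8],[0.002,0,0.005,0,-0.8],[0.002,0,0.005,0,-0.8],[0.002,0,0.005,0,-0.8]],
])

```text
clock: 61.25
position: [0.5477, 0.1878, 0.0068]
ee_rot: [0.019, 0.161, 0.987, 0.011]
contact_force: [0.4, 0.7, -0.2]
width: 0.0765
gripper_force: 0.0
```

Call:
move_arm([
  [[0,0,0,0,1],[0,0,0,0,1],[0,0,0,0,1],[0,0,0,0,1],[0,0,0,0,1]],
])

```text
clock: 61.75
position: [0.5481, 0.1878, 0.0075]
ee_rot: [0.019, 0.161, 0.987, 0.011]
contact_force: [-0.2, -1.2, 3.8]
width: 0.0501
gripper_force: 31.0
```

Call:
move_arm([
  [[0,0,-0.03,0,1],[0,0,-0.08,0,1],[0,0,-0.14,0,1],[0,0,-0.16,0,1],[0,0,-0.16,0,1]],
])

```text
clock: 62.25
position: [0.5449, 0.1863, 0.1381]
ee_rot: [0.022, 0.161, 0.987, 0.012]
contact_force: [-0.7, -0.3, -0.3]
width: 0.0504
gripper_force: 31.4
```

Run:
```python
from h import *
s,R,p=tool(); print(s['width'],p,to(.55,.35,.1),to(.55,.35,.038)); look()
```

```text
0.05040214104054281 [0.54485252 0.18627927 0.13808958] (array([0.0608, 0.1945, 0.0514]), 0, np.float64(-1.05), 62.2) (array([0.0639, 0.1921, 0.1288]), 0, np.float64(-1.05), 62.2)
[0.5449 0.1863 0.1381]
(array([322., 321.]), array([0.6123, 0.1682]), array([0.1007, 0.1072]))
(array([562., 155.]), array([0.5516, 0.353 ]), array([0.0718, 0.0755]))
```

Call:
move_arm([
  [[0.015,0.05,0,0,1],[0.03,0.1,0,0,1],[0.045,0.15,0.01,0,1],[0.06,0.194,0.03,0,1],[0.061,0.194,0.05,0,1],[0.062,0.193,0.085,0,1],[0.063,0.193,0.11,0,1],[0.063,0.192,0.125,0,1],[0.063,0.192,0.13,0,1],[0.063,0.192,0.13,0,1],[0.063,0.192,0.13,0,1]],
])

```text
clock: 63.4
position: [0.5467, 0.3483, 0.0329]
ee_rot: [0.018, 0.161, 0.987, 0.01]
contact_force: [-1.1, -0.7, 1.9]
width: 0.0502
gripper_force: 36.7
```

Call:
move_arm([
  [[0,0,0,0,-0.5],[0,0,0,0,-0.5],[0,0,0,0,-0.5],[0,0,-0.03,0,-0.5],[0,0,-0.08,0,-0.5],[0,0,-0.14,0,-1],[-0.05,0,-0.2,0,-1],[-0.1,0,-0.23,0,-1],[-0.1,0,-0.23,0,-1],[-0.1,0,-0.23,0,-1]],
])

```text
clock: 64.4
position: [0.618, 0.3203, 0.2213]
ee_rot: [0.02, 0.162, 0.987, 0.012]
contact_force: [0.9, -0.1, -0.3]
width: 0.0854
gripper_force: 0.0
```

Run:
```python
from h import *
im,T=pile(.017); cv2.imwrite("pics/w20.png",im)
# edges inside the pile: Hough circles on a metric top-down warp at each top plane
for z,d in((.017,68),(.027,60),(.037,52)):
    g=np.mgrid[0:200,0:200].astype(np.float32); X=np.stack([.5-0+g[0]*.0005,.30+g[1]*.0005,np.full_like(g[0],z)],-1).reshape(-1,3)
    p=manip.camera_params("wrist"); C=np.linalg.inv(T@p['tool_from_camera']); c=X@C[:3,:3].T+C[:3,3]
    u=(p['fx']*c[:,0]/c[:,2]+p['cx']).reshape(200,200).astype(np.float32); v=(p['fy']*c[:,1]/c[:,2]+p['cy']).reshape(200,200).astype(np.float32)
    w=cv2.cvtColor(cv2.remap(im,u,v,1),cv2.COLOR_BGR2GRAY)
    h=cv2.HoughCircles(w,cv2.HOUGH_GRADIENT_ALT,1,5,param1=80,param2=.5,minRadius=d-3,maxRadius=d+3)
    print(d,None if h is None else [(round(.5+r[1]*.0005,4),round(.3+r[0]*.0005,4),r[2]) for r in h[0]])
```

```text
[0.618  0.3203 0.2213]
orange:
(array([320., 114.]), array([0.5502, 0.3493]), array([0.0739, 0.0664]))
white:
(array([321., 110.]), array([0.5494, 0.3498]), array([0.1512, 0.1514]))
68 [(np.float32(0.5535), np.float32(0.3515), np.float32(67.52796))]
60 [(np.float32(0.542), np.float32(0.3495), np.float32(59.574955)), (np.float32(0.55), np.float32(0.353), np.float32(60.075188)), (np.float32(0.556), np.float32(0.349), np.float32(60.294594))]
52 [(np.float32(0.5465), np.float32(0.349), np.float32(51.02138))]
```

The Hough circles match each cracker at its own height. The 68 is about 4 mm off the plate centre, the 60 at most 8 mm, and the 52 about 3 mm. One numeric check of the lid, pot and bottle, then I hand in.

Run:
```python
from h import *
for n in("top","scene"):
    im=snap(n)[0]
    for z in(.051,.059): print(n,z,[b[1:3] for b in blobs(n,im,(0,0,165),(180,45,255),z,800) if abs(b[1][0]-.405)<.05 and abs(b[1][1]+.13)<.05])
    print([b[1:] for b in blobs(n,im,(85,25,120),(110,140,255),.03,150) if b[1][1]<-.2])
print(manip.get_state()['qd'].round(3))
```

```text
top 0.051 [(array([ 0.4061, -0.1269]), array([0.1108, 0.11  ]))]
top 0.059 [(array([ 0.4058, -0.1259]), array([0.1099, 0.1091]))]
[(array([ 0.439 , -0.2796]), array([0.0578, 0.162 ]), 72)]
scene 0.051 []
scene 0.059 []
[]
[ 0.006 -0.001  0.005 -0.002  0.    -0.002]
```

```bash
python3 -c "
from rig import manip
print(manip.sign_off())"
```

```text
the job is handed in; nothing more can be done
None
```

I handed the job in with the nut in the pot, the lid back on, the bottle lying flat and the three crackers present (68, 60, 52 mm) stacked on the plate within about 8 mm of its centre; the hand-in returned no verdict.

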